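Saw the toy timber and load the lorry

ROBOT

A 6-joint arm with a two-finger parallel gripper is mounted at the origin on the work surface. World frame = base frame: x ahead of the robot, y to its left, z up, the work surface at z = 0. Lengths are in m, angles in degrees, forces in N, time in s.
With the tool pointing down it reaches from about 0.375 to 0.9 m from the base axis. Payload 3.1 kg.
Tool frame: the origin (TCP) lies between the finger pads; the fingertips stand 22 mm ahead of it and the grasp point (between the pads) lies 3 mm ahead of it (bot.tip_extent is the distance from the TCP to the fingertips, in m); y points along the fingers, z is the direction in which the jaws open and shut, and the axes are right-handed (so a half turn about y gives the same grasp; the last joint's range is limited). The gripper opens to 87 mm and grips with 3 to 60 N. Pads are 19 mm wide; open, the fingers measure 117 mm over their backs; the gripper's body (75 mm by 190 mm) begins 51 mm behind the grasp point.
Start: joints at [66.091, 30.224, 82.088, -0, 67.689, -10.227], TCP at [0.148, 0.607, 0.218] pointing down, gripper open.
Joint ranges: [-176.69, 176.69], [-43.24, 126.21], [12.49, 139.97], [-82, 262], [0, 151.66], [-163.58, 163.58]. Speed limits (degrees/s): [159.86, 159.86, 180, 180, 180, 180].

INTERFACE

Orientations are given as a 3x3 rotation matrix whose columns are the frame's x, y, z axes.
In Python, from rig import bot, eyes, models gives the robot as it stands. The module is installed in compiled form; this text tells all that it offers.
- The arm moves only by the tool arm_command, never from a script. Its arguments are lists of equal length, an entry for each row: "translation": the shift along the tool's x, y, z each as a share of 0.08 m, from -1 to 1, a list of three; "rotation": the turn, a rotation vector about the tool's x, y, z each as a share of 60 degrees, from -1 to 1, a list of three; "grip": the closure, from -1 (fully open) to 1 (shut), so that 0 is half open. In form: {"translation": [[x, y, z], ...], "rotation": [[rx, ry, rz], ...], "grip": [grip, ...]}. A call has 1 to 5 rows; each row is the pose to reach, as a shift and turn from the pose commanded when the call began, along the tool's axes at that moment; what a row does not reach only later rows make up. A row lasts 1/10 s, in which the tool goes at most 50 mm and 8.59 degrees, less where a joint would pass 70% of its speed; a pose out of reach is approached as far as the arm can. A call with a number of a shift or a turn outside -1 to 1 is refused whole. A call with a gripper value outside its range is refused whole. The fingers move at their own pace and stop on an object; the grip force is fixed at half the most. Time passes only in rows, so rows that repeat a pose let the fingers close. It gives the time, the measured TCP pose, the force and the opening at its end, in the units of the state.
- bot.read_state(): the state, without advancing time (a new reading comes with each control period).
- eyes.capture(name): name is "scene" or "top" or "wrist"; returns a dict with "image" (480x640x3 uint8, blue, green, red), "mtx" (3x3 intrinsics, pixels), "rvec" (rotation vector, rad) and "tvec" (3), from world to camera coordinates, as OpenCV has them; the wrist camera has in their place "hand_eye" (4x4, takes a point from camera to tool coordinates, whose origin is the TCP and whose axes are the tool frame's). Camera axes: x right, y down, z forward; pixel columns grow to the right and rows downward; lengths in m; the calibration is good to about 2 mm. The wrist camera is an equidistant fisheye: a pixel r from the principal point sees the ray r / f radians off the axis. A picture is of the moment at which its call begins: read the wrist's pose just before it. There is no depth.
- bot.hand_in(): hands the job in, once; it reports no verdict.
Trained networks look in the newest picture that a camera, given by its name, has taken for a name from the list of things; names that differ only in an ending like _2 or _b are one class to them, and where a whole thing is asked for, a point or a joint stands for the part that bears it (a point fixed in the world has none). Each returns a list of dicts, best first, with "conf" (0 to 1); they miss things now and then, are a little off and sometimes report something else, mostly with a low value. They report only what shows in the picture. A call takes as long as a camera call. They do not tell look-alikes from the thing itself.
- models.recognise(camera, thing): "extent" ([left, top, right, bottom] as shares, 0 to 1, of the picture: columns of its width, rows of its height, round what is visible of it).
- models.spot_point(camera, thing): "point" ([column, row] as shares, 0 to 1, of the picture: columns of its width, rows of its height: a listed point, or the origin of a listed thing).
The state is a dict: "time_s": time; "joint_positions": joint angles; "qvel": joint speeds; "tau": joint torques, N m; "position": TCP position; "tcp_rot": TCP orientation; "force": force on the tool from outside, world axes, zero at the start; "moment": the same for the moment, N m; "opening": opening from 0.0 (shut) to 1.0 (fully open).
Only numpy, scipy, OpenCV 4.12 (cv2) and the standard library are available. Lean on these libraries where they do the work, as an engineer would, in place of code of your own. Each camera call takes 0.05 s, during which the arm holds its last target. There are 200 camera calls.

TASK

Lay every wooden beam in the toy sawmill, one to a lane, level in its V-notches and about centred, and let go; then run the saw by tilting the control stick well over towards the green dot and holding it there for at least a second and a half. Then move all the beams to the lorry, again level in its notches, about centred and one to a lane, and only after that give the departure signal by holding the stick well over towards the yellow dot for at least a second and a half. Let the stick spring back, leave the beams on the lorry, and do not push any of the other things on the table about.

Things in the scene. Friction and masses are not known exactly. Their poses are not given: they have to be found in the camera images.
- beam_a: Loose octagonal toy timber beam, brown wood with white ends, 160 mm long, 26 mm across flats, about 70 g. Origin at its centre, x along its length; it lies on a flat (centre 13 mm above the table), so two flats stand upright at its sides. Two or three of the three alike beams are there; an absent one reads None.
- beam_b: Loose octagonal toy timber beam, brown wood with white ends, 160 mm long, 26 mm across flats, about 70 g. Origin at its centre, x along its length; it lies on a flat (centre 13 mm above the table), so two flats stand upright at its sides. Two or three of the three alike beams are there; an absent one reads None.
- beam_c: Loose octagonal toy timber beam, brown wood with white ends, 160 mm long, 26 mm across flats, about 70 g. Origin at its centre, x along its length; it lies on a flat (centre 13 mm above the table), so two flats stand upright at its sides. Two or three of the three alike beams are there; an absent one reads None.
- mill: Toy sawmill fixed to the table: green base 190 x 200 x 18 mm, three parallel lanes along local x, 62 mm apart in y, in two yellow saddle rails. At its +x end a green saw housing from local x = 95 mm, with a silver blade whose top is 96 mm above the table. Origin: centre of the underside (table level), z up.
- lorry: Toy flatbed lorry fixed to the table: blue deck 190 x 190 mm, its top 18 mm above the table, three parallel lanes along local x, 62 mm apart in y, in two grey saddle rails. Red cab at its +x end, from local x = 96 mm, 82 mm tall. Origin: centre of the underside (table level), z up.
- mill_lane0 (a point): Lane 0 of the mill, local y = -62 mm: where a beam's centre lies when seated and centred, 52 mm above the table; x along the lane. The lane is two 90 degree V-notches in 10 mm thick rails at x = -35 and +35 mm; walls between lanes rise 11 mm above the beam's axis; between the rails fingers have 33 mm free below that axis.
- mill_lane1 (a point): Lane 1 of the mill, local y = 0 mm: where a beam's centre lies when seated and centred, 52 mm above the table; x along the lane. The lane is two 90 degree V-notches in 10 mm thick rails at x = -35 and +35 mm; walls between lanes rise 11 mm above the beam's axis; between the rails fingers have 33 mm free below that axis.
- mill_lane2 (a point): Lane 2 of the mill, local y = 62 mm: where a beam's centre lies when seated and centred, 52 mm above the table; x along the lane. The lane is two 90 degree V-notches in 10 mm thick rails at x = -35 and +35 mm; walls between lanes rise 11 mm above the beam's axis; between the rails fingers have 33 mm free below that axis.
- lorry_lane0 (a point): Lane 0 of the lorry, local y = -62 mm: where a beam's centre lies when seated and centred, 52 mm above the table; x along the lane. The lane is two 90 degree V-notches in 10 mm thick rails at x = -35 and +35 mm; walls between lanes rise 11 mm above the beam's axis; between the rails fingers have 33 mm free below that axis.
- lorry_lane1 (a point): Lane 1 of the lorry, local y = 0 mm: where a beam's centre lies when seated and centred, 52 mm above the table; x along the lane. The lane is two 90 degree V-notches in 10 mm thick rails at x = -35 and +35 mm; walls between lanes rise 11 mm above the beam's axis; between the rails fingers have 33 mm free below that axis.
- lorry_lane2 (a point): Lane 2 of the lorry, local y = 62 mm: where a beam's centre lies when seated and centred, 52 mm above the table; x along the lane. The lane is two 90 degree V-notches in 10 mm thick rails at x = -35 and +35 mm; walls between lanes rise 11 mm above the beam's axis; between the rails fingers have 33 mm free below that axis.
- control: Black control box fixed to the table, 110 x 110 x 36 mm, with a stick in the middle of its top and four coloured dots round it, 42 mm from the middle: green at local +x, yellow at +y, red at -x, blue at -y. Origin: centre of the underside; it may be turned to any yaw.
- stick_knob (a point): Centre of the white ball knob, 32 mm across, on top of the stick; 75 mm from the stick's pivot, which is 38 mm above the table (knob centre 113 mm up when centred). Any way it tilts, springs bring it back when let go.
- dot_green (a point): Green dot on the control box, 37 mm above the table; tilting the stick towards it runs the saw blade.
- dot_yellow (a point): Yellow dot on the control box, 37 mm above the table; tilting the stick towards it gives the lorry its departure signal (nothing moves).
- stick_green (a joint): Tilt of the stick towards the green dot, rad: 0 centred, stops at +0.45 (green) and -0.45 (red). Spring 0.5 N m/rad, so about 3 N at the knob near the stop.
- stick_yellow (a joint): Tilt of the stick towards the yellow dot, rad: 0 centred, stops at +0.45 (yellow) and -0.45 (blue). Same spring.
- tumbler: Bystander, loose: clear glass tumbler, 110 mm tall. Origin: centre of its underside.
- mug: Bystander, loose: blue mug, 90 mm tall. Origin: centre of its underside.
- tv_remote: Bystander, loose: black TV remote, 170 x 46 x 18 mm. Origin: centre of its underside.
- hifi_remote: Bystander, loose: black hi-fi remote, 170 x 46 x 18 mm. Origin: centre of its underside.
- toy_tree0: Bystander, loose: green toy fir tree, 75 mm tall, 44 mm wide. Origin: centre of its underside.
- toy_tree1: Bystander, loose: green toy fir tree, 75 mm tall, 44 mm wide. Origin: centre of its underside.
- toy_car: Bystander, loose: yellow toy car, 100 x 50 x 50 mm. Origin: centre of its underside.
Not all that is in view belongs to the job. What is shaped like the beam_c but black is not meant.

How it is judged (in metres and radians):
On the way, in this order (a step that is already met when the one before it is completed fails the run):
1. every beam lies level in the sawmill's notches, let go (z of beam_a in the frame of mill between 0.046 and 0.058 m and x of beam_a in the frame of mill between -0.035 and 0.035 m and y of beam_a in the frame of mill between -0.075 and 0.075 m and angle between beam_a's own x axis and vertical between 1.5008 and 1.6408 rad and angle between the x axis of each of beam_a, beam_b, beam_c and the x axis of mill, either way round below 0.12 rad and linear speed of each of beam_a, beam_b, beam_c below 0.03 m/s and contact force between the fingers and beam_a below 0.2 N and z of beam_b in the frame of mill between 0.046 and 0.058 m and x of beam_b in the frame of mill between -0.035 and 0.035 m and y of beam_b in the frame of mill between -0.075 and 0.075 m and angle between beam_b's own x axis and vertical between 1.5008 and 1.6408 rad and contact force between the fingers and beam_b below 0.2 N and z of beam_c in the frame of mill between 0.046 and 0.058 m and x of beam_c in the frame of mill between -0.035 and 0.035 m and y of beam_c in the frame of mill between -0.075 and 0.075 m and angle between beam_c's own x axis and vertical between 1.5008 and 1.6408 rad and contact force between the fingers and beam_c below 0.2 N), for 0.3 s.
2. the stick is held towards the green dot (value of joint stick_green above 0.25 rad and value of joint stick_yellow between -0.2 and 0.2 rad), for 1.2 s.
3. every beam lies level in the lorry's notches, let go (z of beam_a in the frame of lorry between 0.046 and 0.058 m and x of beam_a in the frame of lorry between -0.035 and 0.035 m and y of beam_a in the frame of lorry between -0.075 and 0.075 m and angle between beam_a's own x axis and vertical between 1.5008 and 1.6408 rad and angle between the x axis of each of beam_a, beam_b, beam_c and the x axis of lorry, either way round below 0.12 rad and linear speed of each of beam_a, beam_b, beam_c below 0.03 m/s and contact force between the fingers and beam_a below 0.2 N and z of beam_b in the frame of lorry between 0.046 and 0.058 m and x of beam_b in the frame of lorry between -0.035 and 0.035 m and y of beam_b in the frame of lorry between -0.075 and 0.075 m and angle between beam_b's own x axis and vertical between 1.5008 and 1.6408 rad and contact force between the fingers and beam_b below 0.2 N and z of beam_c in the frame of lorry between 0.046 and 0.058 m and x of beam_c in the frame of lorry between -0.035 and 0.035 m and y of beam_c in the frame of lorry between -0.075 and 0.075 m and angle between beam_c's own x axis and vertical between 1.5008 and 1.6408 rad and contact force between the fingers and beam_c below 0.2 N), for 0.3 s.
4. the stick is held towards the yellow dot (value of joint stick_yellow above 0.25 rad and value of joint stick_green between -0.2 and 0.2 rad), for 1.2 s.
At the end, for the whole second after the job is handed in: Every beam present lies in a lorry lane: axis within 6 mm of seated height, level within 0.07 rad, along the lane within 0.12 rad, centred within 35 mm, at rest, not held; the stick is within 0.1 rad of centre. (Each hold: over 0.25 rad, sideways under 0.2 rad, 1.2 s.) (all of step 3 and value of joint stick_green between -0.1 and 0.1 rad and value of joint stick_yellow between -0.1 and 0.1 rad); the robot touches nothing.
It fails at once if a bystander is pushed more than 5 cm (distance of any of tumbler, mug, tv_remote, hifi_remote, toy_tree0, toy_tree1, toy_car from where it was at the start of the episode above 0.05 m).
Of beam_a, beam_b, beam_c only 2 to 3 are there at a start; the rules pass over those that are not, and their reading is None.
At some moment in a run one of beam_a, beam_b, beam_c may be knocked a few centimetres aside while the robot is not near it.
Once in a run the grip may slacken for a moment while it holds something.
It also fails if it takes over 210 s, if anything falls off the work surface, if the arm or the gripper's body presses on something with over 40 N, if the wrist force passes 120 N, or if a joint passes its speed limit or range.

## Working session

There is one attempt and no reset: what is moved stays moved. The work goes in short steps, Python scripts to look and compute and a tool call to move; the robot and the scene stay as the last step left them, time stands still between calls to the robot, and variables do not carry over. Pictures are saved under pics/ and viewed, about 12 in all and at most 16, crops included, and the job is handed in when it is done.

Besides the shell and the picture viewer there is one more tool, called after "Call:" as name(argument=value, ...) on one line, values as JSON. arm_command: Moves the arm, as the interface text tells. Shift numbers are shares of 0.08 m and turn numbers shares of 60 degrees, none past 1 either way. Its arguments: {"type":"object","properties":{"translation":{"type":"array"},"rotation":{"type":"array"},"grip":{"type":"array"}},"required":["translation","rotation","grip"]}

```bash
mkdir -p pics; ls
cat > h.py <<'E'
import numpy as np, cv2
from rig import bot, eyes, models
def cap(n,save=None):
    c=eyes.capture(n)
    if save: cv2.imwrite('pics/'+save,c['image'])
    return c
def ray(c,px):
    R=cv2.Rodrigues(np.array(c['rvec'],float))[0]; t=np.array(c['tvec'],float).ravel()
    d=np.array([*cv2.undistortPoints(np.array([[px]],float),c['mtx'],None)[0,0],1])
    return -R.T@t, R.T@d
def onplane(c,px,z):
    o,d=ray(c,px); return o+d*(z-o[2])/d[2]
def proj(c,P):
    return cv2.projectPoints(np.array(P,float).reshape(-1,3),np.array(c['rvec'],float),np.array(c['tvec'],float),np.array(c['mtx']),None)[0].reshape(-1,2)
E
python3 - <<'E'
from h import *
s=bot.read_state(); print({k:np.round(v,3).tolist() for k,v in s.items()})
H={'beam_a':.013,'mill':0,'lorry':0,'control':0,'stick_knob':.113,'dot_green':.037,'dot_yellow':.037,'mill_lane0':.052,'mill_lane1':.052,'mill_lane2':.052,'lorry_lane0':.052,'lorry_lane1':.052,'lorry_lane2':.052,'tumbler':0,'mug':0,'tv_remote':0,'toy_tree0':0,'toy_car':0}
for n in ('top','scene'):
    c=cap(n,n+'0.png'); o,_=ray(c,(320,240)); print(n,'cam',o.round(3))
    for k,z in H.items():
        for d in models.spot_point(n,k):
            if d['conf']<.25: continue
            p=np.array(d['point'])*[640,480]; print(k,round(d['conf'],2),p.round(),onplane(c,p,z)[:2].round(3))
E
```

```text
pics
{'time_s': 0.0, 'joint_positions': [66.091, 30.278, 82.154, -0.001, 67.687, -10.229], 'qvel': [0.072, -0.003, -0.012, -0.091, -0.06, -0.027], 'tau': [0.001, -44.005, -17.659, 0.064, 0.058, -0.0], 'position': [0.148, 0.607, 0.217], 'tcp_rot': [[0.972, -0.001, 0.236], [-0.236, -0.002, 0.972], [-0.0, -1.0, -0.002]], 'force': [0.809, 0.267, 0.63], 'moment': [0.01, -0.012, 0.026], 'opening': 1.0}
top cam [ 0.422 -0.002  1.461]
beam_a 0.95 [353. 261.] [ 0.462 -0.123]
beam_a 0.8 [320. 265.] [ 0.451 -0.014]
beam_a 0.58 [410. 324.] [ 0.252 -0.306]
beam_a 0.32 [158. 225.] [0.592 0.518]
mill 0.91 [419. 258.] [ 0.467 -0.345]
mill 0.56 [442. 259.] [ 0.464 -0.423]
lorry 0.88 [209. 261.] [0.471 0.351]
lorry 0.7 [441. 256.] [ 0.472 -0.417]
control 0.69 [322. 212.] [ 0.629 -0.024]
stick_knob 0.43 [319. 207.] [ 0.629 -0.015]
dot_green 0.72 [332. 205.] [ 0.646 -0.057]
dot_green 0.52 [442. 258.] [ 0.467 -0.41 ]
dot_yellow 0.92 [316. 202.] [ 0.657 -0.005]
mill_lane0 0.96 [443. 255.] [ 0.474 -0.409]
mill_lane0 0.59 [400. 259.] [ 0.464 -0.272]
mill_lane0 0.55 [423. 258.] [ 0.467 -0.346]
mill_lane1 0.9
[... 1873 characters left out ...]
351]
lorry_lane1 0.98 [404. 318.] [0.478 0.279]
lorry_lane1 0.74 [454. 359.] [0.452 0.408]
lorry_lane1 0.67 [271. 270.] [0.67  0.021]
lorry_lane1 0.59 [426. 342.] [0.475 0.351]
lorry_lane2 0.98 [404. 318.] [0.478 0.279]
lorry_lane2 0.74 [454. 359.] [0.452 0.408]
lorry_lane2 0.67 [271. 270.] [0.67  0.021]
lorry_lane2 0.59 [426. 342.] [0.475 0.351]
tumbler 0.82 [285. 371.] [0.739 0.255]
mug 0.75 [234. 170.] [ 0.571 -0.534]
mug 0.67 [280. 274.] [ 0.634 -0.011]
mug 0.59 [339. 209.] [ 0.371 -0.194]
mug 0.57 [265. 252.] [ 0.635 -0.105]
tv_remote 0.86 [196. 243.] [ 0.783 -0.218]
toy_tree0 0.87 [414. 292.] [0.376 0.181]
toy_tree0 0.69 [338. 210.] [ 0.376 -0.192]
toy_car 0.9 [424. 453.] [0.594 0.516]
```

Run:
```python
import cv2
t=cv2.imread('pics/top0.png'); cv2.imwrite('pics/t1.png',cv2.resize(t[140:360,130:480],(800,503),interpolation=2))
s=cv2.imread('pics/scene0.png'); cv2.imwrite('pics/s1.png',cv2.resize(s[120:420,160:560],(800,600),interpolation=2))
```

```text
(no output)
```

View pics/t1.png

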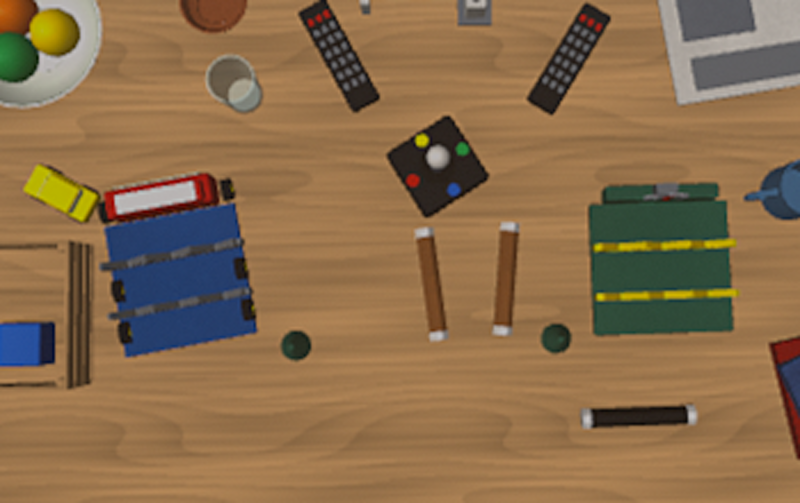

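View pics/s1.png

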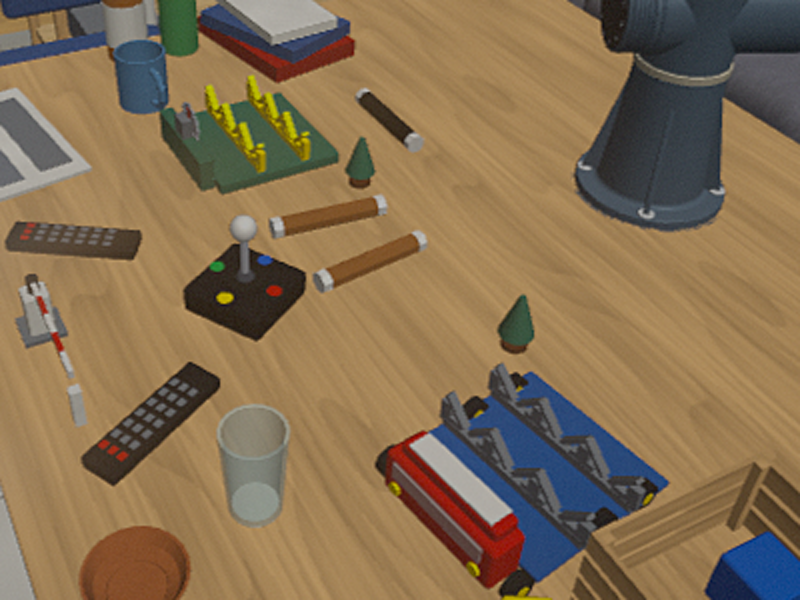

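The two brown beams with white ends are at about (353,261) and (320,265) in the top view. The bar at (410,324) is black, so it is the decoy. The mill is at the right, the lorry at the left, and the control box is at (322,212). Next I'll get precise poses by segmentation.

```bash
cat >> h.py <<'E'
def segs(c,lo,hi,amin):
    hsv=cv2.cvtColor(c['image'],cv2.COLOR_BGR2HSV); m=cv2.inRange(hsv,lo,hi)
    n,l,st,_=cv2.connectedComponentsWithStats(m)
    return [np.argwhere(l==i)[:,::-1].astype(np.float32) for i in range(1,n) if st[i,4]>=amin]
def rect(c,pts,z):
    w=np.array([onplane(c,p,z)[:2] for p in pts],np.float32); (x,y),s,a=cv2.minAreaRect(w)
    if s[0]<s[1]: s=s[::-1]; a+=90
    return round(x,4),round(y,4),np.round(s,3).tolist(),round((a+90)%180-90,1)
def beams(c,z,roi=None):
    # brown wood centroid/axis from world-projected points (top camera)
    out=[]
    for p in segs(c,(0,0,190),(180,60,255),4):
        q=np.array([onplane(c,a,z)[:2] for a in p]); out.append((len(p),q.mean(0).round(4).tolist()))
    return out
E
python3 - <<'E'
from h import *
c=cap('top'); 
print('whites',[w for w in beams(c,.013) if w[0]<60])
im=c['image']; hsv=cv2.cvtColor(im,cv2.COLOR_BGR2HSV)
for n,p in dict(beam=(353,261),wood=(335,261),green=(419,280),blue=(200,290),yellow=(419,269),grey=(200,272)).items(): print(n,hsv[p[1],p[0]])
for n,lo,hi,z,a in [('yel',(22,120,120),(34,255,255),.052,30),('grn',(60,60,20),(90,255,255),.018,100),('blue',(105,120,40),(125,255,255),.018,300),('grey',(90,10,50),(115,75,140),.055,30),('blackgrn',(45,120,80),(75,255,255),.037,8)]:
    for p in segs(c,lo,hi,a): print(n,len(p),p.mean(0).round(),rect(c,p,z))
print(models.spot_point('top','beam_a')[:3])
E
```

```text
whites [(9, [0.8823, 0.068]), (5, [0.7913, 0.5519]), (4, [0.5889, 0.3338]), (4, [0.5859, 0.4406]), (4, [0.2597, -0.3781]), (4, [0.258, -0.2283])]
beam [ 13 172 105]
wood [ 15 133 159]
green [71 99 75]
blue [109 174 110]
yellow [ 24 255 141]
grey [112 110  90]
yel 269 [151. 153.] (0.8242, 0.5261, [0.059, 0.057], 44.2)
yel 402 [156. 224.] (0.5922, 0.5094, [0.097, 0.045], 61.3)
yel 209 [421. 247.] (0.5021, -0.3388, [0.198, 0.013], -89.0)
yel 195 [423. 269.] (0.4328, -0.3409, [0.2, 0.011], -89.5)
yel 360 [ 96. 288.] (0.3913, 0.6967, [0.059, 0.057], 1.0)
grn 277 [132. 164.] (0.7961, 0.6012, [0.065, 0.056], 0.9)
grn 1202 [418. 234.] (0.5512, -0.3384, [0.197, 0.079], -89.4)
grn 340 [540. 257.] (0.4637, -0.7393, [0.07, 0.066], 86.8)
grn 1012 [419. 258.] (0.4679, -0.3396, [0.197, 0.057], -89.7)
grn 841 [419. 278.] (0.4026, -0.3399, [0.196, 0.046], -89.3)
blue 9027 [595. 249.] (0.4863, -0.9256, [0.342, 0.313], -1.2)
blue 843 [205. 241.] (0.5357, 0.3607, [0.186, 0.051], -80.6)
blue 6678 [ 31. 298.] (0.366, 0.921, [0.346, 0.204], 1.5)
blue 933 [208. 261.] (0.4696, 0.3492, [0.185, 0.058], -80.5)

[... 165 characters left out ...]
4, 0.055], -81.3)
grey 101 [ 48. 376.] (0.1194, 0.835, [0.055, 0.04], 57.4)
grey 691 [306. 391.] (0.0531, 0.0358, [0.195, 0.093], -47.7)
grey 95 [343. 392.] (0.0518, -0.0762, [0.053, 0.026], 29.0)
grey 1712 [ 28. 423.] (-0.0488, 0.8859, [0.252, 0.166], 57.9)
grey 1914 [314. 439.] (-0.1013, 0.0014, [0.284, 0.147], -23.5)
grey 831 [ 45. 465.] (-0.1339, 0.8556, [0.248, 0.104], 88.6)
blackgrn 256 [132. 164.] (0.7928, 0.5949, [0.06, 0.052], 0.7)
blackgrn 26 [332. 205.] (0.6457, -0.0556, [0.016, 0.016], -45.9)
blackgrn 72 [541. 261.] (0.4522, -0.7278, [0.046, 0.039], 28.3)
[{'point': [0.6391, 0.674], 'conf': 0.93}, {'point': [0.5481, 0.539], 'conf': 0.81}, {'point': [0.3294, 0.545], 'conf': 0.57}]
```

```bash
cat >> h.py <<'E'
def brown(c,z):
    hsv=cv2.cvtColor(c['image'],cv2.COLOR_BGR2HSV).astype(int); H,S,V=hsv[...,0],hsv[...,1],hsv[...,2]
    m=((H<19)&(S>145)&(V<140)&(V>55)).astype(np.uint8)
    n,l,st,ct=cv2.connectedComponentsWithStats(m); out=[]
    for i in range(1,n):
        if not 120<st[i,4]<600: continue
        w=np.array([onplane(c,p,z)[:2] for p in np.argwhere(l==i)[:,::-1]],np.float32); (x,y),s,a=cv2.minAreaRect(w)
        u,sv,vt=np.linalg.svd(w-w.mean(0),full_matrices=False); L=2*np.sqrt(3)*sv/np.sqrt(len(w)); an=np.degrees(np.arctan2(vt[0,1],vt[0,0]))
        if .08<L[0]<.2 and L[1]<.045: out.append((w.mean(0).round(4).tolist(),L.round(3).tolist(),round((an+90)%180-90,1)))
    return out
def tool():
    s=bot.read_state(); R=s['tcp_rot']; return np.array(s['position']).round(4),round(np.degrees(np.arctan2(R[1][2],R[0][2])),2),np.round(s['force'],1),round(s['opening'],3),s['time_s'],np.degrees(np.arccos(min(1,-R[2][1]))).round(2)
def plan(x,y,z,th,pos=None,t0=None):
    p,t,*_=tool(); p=p if pos is None else np.array(pos); t=t if t0 is None else t0; r=np.radians(t)
    d=np.array([x,y,z])-p; 
    print('shift shares', (np.array([d[0]*np.sin(r)-d[1]*np.cos(r),-d[2],d[0]*np.cos(r)+d[1]*np.sin(r)])/.08).round(3),'ry',round(-(th-t)/60,3))
E
python3 - <<'E'
from h import *
c=cap('top'); print(brown(c,.02)); print(tool())
hsv=cv2.cvtColor(c['image'],cv2.COLOR_BGR2HSV)
for p in segs(c,(0,0,0),(180,255,60),150):
    if abs(p.mean(0)[0]-322)<20 and abs(p.mean(0)[1]-212)<20: print('box',rect(c,cv2.convexHull(p)[:,0],.036))
for n,lo,hi in [('y',(22,150,130),(34,255,255)),('r',(0,180,130),(8,255,255)),('b',(108,150,80),(125,255,255)),('g',(45,120,80),(75,255,255))]:
    for p in segs(c,lo,hi,8):
        q=onplane(c,p.mean(0),.037)
        if abs(q[0]-.628)<.07 and abs(q[1]+.02)<.07: print(n,len(p),q.round(4))
plan(.455,-.015,.2,90)
E
```

```text
[([0.5759000182151794, 0.3573000133037567], [0.167, 0.034], np.float32(-73.7)), ([0.46129998564720154, -0.1160999983549118], [0.133, 0.026], np.float32(-5.6)), ([0.4551999866962433, -0.009100000374019146], [0.133, 0.026], np.float32(6.9)), ([0.359499990940094, -0.5404000282287598], [0.122, 0.023], np.float32(-72.3)), ([0.24089999496936798, -0.5238999724388123], [0.118, 0.02], np.float32(17.9))]
(array([0.1478, 0.6072, 0.2184]), np.float64(76.32), array([-0.5,  0.6, -0.6]), 1.0, 2.05, np.float64(0.0))
box (0.6224, -0.0212, [0.108, 0.108], 31.5)
y 21 [0.6599 0.0014 0.037 ]
r 20 [0.6025 0.0148 0.037 ]
b 26 [ 0.5883 -0.0429  0.037 ]
g 26 [ 0.6464 -0.0562  0.037 ]
shift shares [ 5.57   0.23  -6.649] ry -0.228
```

Call:
arm_command(translation=[[0.6,0,0],[1,0,0]], rotation=[[0,0,0],[0,0,0]], grip=[-1,-1])

```text
time_s: 2.25
position: [0.2267, 0.5883, 0.2186]
tcp_rot: [[0.972, 0.001, 0.235], [-0.235, 0.0, 0.972], [0.001, -1.0, 0.001]]
force: [0.1, -0.4, 0.3]
opening: 1.001
```

Call:
arm_command(translation=[[0.35,0,-0.35],[0.7,0,-0.7],[1,0,-1]], rotation=[[0,0,0],[0,0,0],[0,0,0]], grip=[-1,-1,-1])

```text
time_s: 2.55
position: [0.2852, 0.4901, 0.2183]
tcp_rot: [[0.972, 0.0, 0.237], [-0.237, -0.0, 0.972], [0.0, -1.0, -0.0]]
force: [-0.1, 0.5, 0.7]
opening: 0.999
```

Call:
arm_command(translation=[[0.35,0,-0.35],[0.7,0,-0.7],[1,0,-1],[1,0,-1]], rotation=[[0,-0.05,0],[0,-0.1,0],[0,-0.145,0],[0,-0.145,0]], grip=[-1,-1,-1,-1])

```text
time_s: 2.95
position: [0.345, 0.3921, 0.2186]
tcp_rot: [[0.996, 0.0, 0.091], [-0.091, -0.001, 0.996], [0.001, -1.0, -0.001]]
force: [0.6, 0.7, -0.1]
opening: 1.005
```

Call:
arm_command(translation=[[0.15,0,-0.45],[0.29,0,-0.886]], rotation=[[0,0,0],[0,0,0]], grip=[-1,-1])

```text
time_s: 3.15
position: [0.3603, 0.3225, 0.2186]
tcp_rot: [[0.996, 0.001, 0.085], [-0.085, 0.001, 0.996], [0.001, -1.0, 0.001]]
force: [0.7, 0.2, -0.7]
opening: 1.001
```

Call:
arm_command(translation=[[0.15,0,-0.45],[0.29,0,-0.886]], rotation=[[0,0,0],[0,0,0]], grip=[-1,-1])

```text
time_s: 3.35
position: [0.3772, 0.2493, 0.2187]
tcp_rot: [[0.996, 0.001, 0.086], [-0.086, 0.001, 0.996], [0.001, -1.0, 0.001]]
force: [-0.1, -0.2, -0.0]
opening: 1.002
```

Call:
arm_command(translation=[[0.15,0,-0.45],[0.29,0,-0.886]], rotation=[[0,0,0],[0,0,0]], grip=[-1,-1])

```text
time_s: 3.55
position: [0.3944, 0.1766, 0.2188]
tcp_rot: [[0.996, 0.001, 0.087], [-0.087, 0.001, 0.996], [0.001, -1.0, 0.001]]
force: [0.4, 0.9, -0.2]
opening: 0.999
```

Call:
arm_command(translation=[[0.15,0,-0.45],[0.29,0,-0.886]], rotation=[[0,0,0],[0,0,0]], grip=[-1,-1])

```text
time_s: 3.75
position: [0.4116, 0.1038, 0.2188]
tcp_rot: [[0.996, 0.001, 0.087], [-0.087, 0.0, 0.996], [0.001, -1.0, 0.001]]
force: [0.9, -0.5, -0.1]
opening: 1.002
```

Call:
arm_command(translation=[[0.15,0,-0.45],[0.29,0,-0.886]], rotation=[[0,0,0],[0,0,0]], grip=[-1,-1])

```text
time_s: 3.95
position: [0.4287, 0.031, 0.2188]
tcp_rot: [[0.996, 0.001, 0.087], [-0.087, 0.0, 0.996], [0.001, -1.0, 0.0]]
force: [0.4, 0.1, -0.1]
opening: 0.999
```

Call:
arm_command(translation=[[0.15,0,-0.45],[0.29,0,-0.886]], rotation=[[0,0,0],[0,0,0]], grip=[-1,-1])

```text
time_s: 4.15
position: [0.4457, -0.0417, 0.2187]
tcp_rot: [[0.996, 0.001, 0.087], [-0.087, 0.0, 0.996], [0.001, -1.0, 0.0]]
force: [0.7, -0.0, -0.5]
opening: 0.998
```

Call:
arm_command(translation=[[0.15,0,-0.45],[0.29,0,-0.886],[0.29,0,-0.886]], rotation=[[0,0,0],[0,0,0],[0,0,0]], grip=[-1,-1,-1])

```text
time_s: 4.45
position: [0.4648, -0.1174, 0.219]
tcp_rot: [[0.996, 0.004, 0.091], [-0.091, -0.003, 0.996], [0.004, -1.0, -0.003]]
force: [-0.6, 0.2, -0.2]
opening: 1.001
```

```bash
cat >> h.py <<'E'
def wproj(c,P,p,R):
    # world pts -> wrist fisheye pixels
    T=np.array(c['hand_eye']); K=np.array(c['mtx']); q=(np.array(P).reshape(-1,3)-p)@R
    q=(q-T[:3,3])@T[:3,:3]; r=np.hypot(q[:,0],q[:,1]); t=np.arctan2(r,q[:,2])
    return np.c_[K[0,2]+K[0,0]*t*q[:,0]/r,K[1,2]+K[1,1]*t*q[:,1]/r]
def wplane(c,px,z,p,R):
    T=np.array(c['hand_eye']); K=np.array(c['mtx']); u=(px[0]-K[0,2])/K[0,0]; v=(px[1]-K[1,2])/K[1,1]; t=np.hypot(u,v)
    d=np.array([np.sin(t)*u/t,np.sin(t)*v/t,np.cos(t)]); d=R@(T[:3,:3]@d); o=p+R@T[:3,3]; return o+d*(z-o[2])/d[2]
def pose():
    s=bot.read_state(); return np.array(s['position']),np.array(s['tcp_rot'])
E
python3 - <<'E'
from h import *
print(tool()); p,R=pose(); c=cap('wrist','w1.png'); print(np.array(c['hand_eye']).round(3).tolist())
for d in models.spot_point('wrist','beam_a')[:4]:
    px=np.array(d['point'])*[640,480]; print(d['conf'],px.round(),wplane(c,px,.013,p,R).round(4))
E
```

```text
(array([ 0.4648, -0.1174,  0.219 ]), np.float64(84.77), array([-0.6,  0.2, -0.2]), 1.001, 4.45, np.float64(0.29))
[[-0.0, 0.953, 0.302, -0.083], [-0.001, -0.302, 0.953, -0.167], [1.0, -0.0, 0.001, 0.001], [0.0, 0.0, 0.0, 1.0]]
0.86 [417. 182.] [ 0.4549 -0.0086  0.013 ]
0.71 [315. 193.] [ 0.4583 -0.1144  0.013 ]
0.66 [ 40. 304.] [ 0.5707 -0.5188  0.013 ]
0.62 [128.  38.] [ 0.2649 -0.2971  0.013 ]
```

View pics/w1.png

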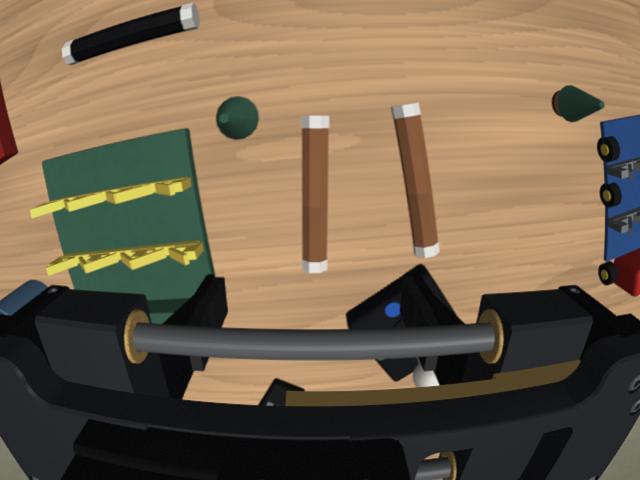

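The picture shows beam B at (315,195), lined up with the jaws, beam A at (416,182), and the black decoy at top left. I'll descend and grasp B.

Call:
arm_command(translation=[[-0.06,0.5,0.02],[-0.06,1,0.02]], rotation=[[0,0,0],[0,0,0]], grip=[-1,-1])

```text
time_s: 4.75
position: [0.4574, -0.1097, 0.1387]
tcp_rot: [[0.996, 0.003, 0.086], [-0.086, -0.001, 0.996], [0.003, -1.0, -0.001]]
force: [-0.2, 0.2, -0.4]
opening: 1.001
```

Call:
arm_command(translation=[[0,0.5,0],[0,1,0]], rotation=[[0,0,0],[0,0,0]], grip=[-1,-1])

```text
time_s: 4.95
position: [0.4571, -0.1094, 0.0576]
tcp_rot: [[0.996, 0.001, 0.085], [-0.085, 0.0, 0.996], [0.001, -1.0, 0.0]]
force: [1.1, -0.9, 0.6]
opening: 1.0
```

Call:
arm_command(translation=[[0,0.2,0],[0,0.4,0],[0,0.4,0]], rotation=[[0,0,0],[0,0,0],[0,0,0]], grip=[-1,-1,-1])

```text
time_s: 5.25
position: [0.4557, -0.109, 0.025]
tcp_rot: [[0.996, -0.004, 0.085], [-0.085, 0.003, 0.996], [-0.005, -1.0, 0.002]]
force: [-0.7, -0.4, -0.6]
opening: 0.998
```

Call:
arm_command(translation=[[0,0,0],[0,0,0],[0,0,0],[0,0,0],[0,0,0]], rotation=[[0,0,0],[0,0,0],[0,0,0],[0,0,0],[0,0,0]], grip=[1,1,1,1,1])

```text
time_s: 5.75
position: [0.4575, -0.1115, 0.027]
tcp_rot: [[0.996, 0.001, 0.087], [-0.087, -0.001, 0.996], [0.001, -1.0, -0.0]]
force: [0.5, -0.7, 0.5]
opening: 0.635
```

Call:
arm_command(translation=[[0,0,0],[0,0,0],[0,0,0],[0,0,0],[0,0,0]], rotation=[[0,0,0],[0,0,0],[0,0,0],[0,0,0],[0,0,0]], grip=[1,1,1,1,1])

```text
time_s: 6.25
position: [0.4571, -0.1114, 0.0264]
tcp_rot: [[0.996, -0.0, 0.087], [-0.087, 0.0, 0.996], [-0.0, -1.0, 0.0]]
force: [0.4, -0.3, 0.3]
opening: 0.17
```

Run:
```python
from h import *
print(tool()); c=cap('wrist','w2.png'); t=cap('top'); print([b for b in brown(t,.02) if abs(b[0][1]+.06)<.15]); print(tool())
```

```text
(array([ 0.4571, -0.1114,  0.0264]), np.float64(85.01), array([ 0.4, -0.3,  0.3]), 0.17, 6.25, np.float64(0.01))
[]
(array([ 0.4572, -0.1113,  0.0264]), np.float64(85.02), array([ 0.4,  0.8, -0.1]), 0.08, 6.35, np.float64(0.01))
```

View pics/w2.png

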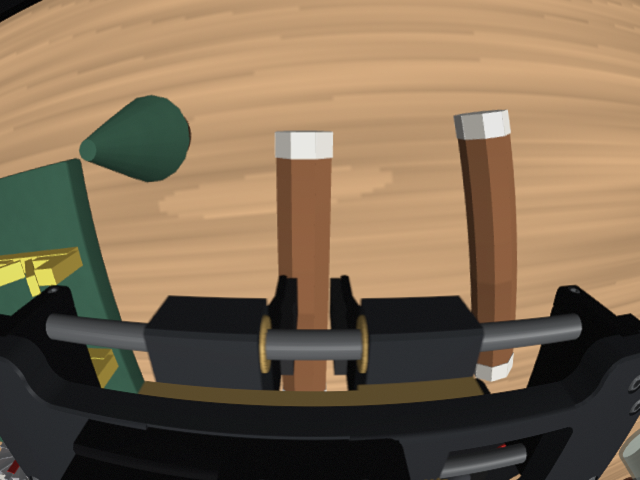

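Call:
arm_command(translation=[[0,0,0],[0,0,0],[0,0,0],[0,0,0],[0,0,0]], rotation=[[0,0,0],[0,0,0],[0,0,0],[0,0,0],[0,0,0]], grip=[1,1,1,1,1])

```text
time_s: 6.85
position: [0.4572, -0.1113, 0.0265]
tcp_rot: [[0.996, -0.0, 0.087], [-0.087, -0.0, 0.996], [-0.0, -1.0, -0.0]]
force: [-0.0, 0.3, 0.0]
opening: 0.008
```

Run:
```python
from h import *
print(bot.tip_extent,tool()); p,R=pose();c=cap('wrist','w3.png'); print(wproj(c,[[.4571,-.1114,.026]],p,R))
i=c['image'][100:420,200:440]; cv2.imwrite('pics/w3c.png',cv2.resize(i,(450,600)))
```

```text
0.022 (array([ 0.4572, -0.1113,  0.0265]), np.float64(85.02), array([-0. ,  0.3,  0. ]), 0.008, 6.85, np.float64(0.0))
[[311.86876836 290.74975042]]
```

View pics/w3c.png

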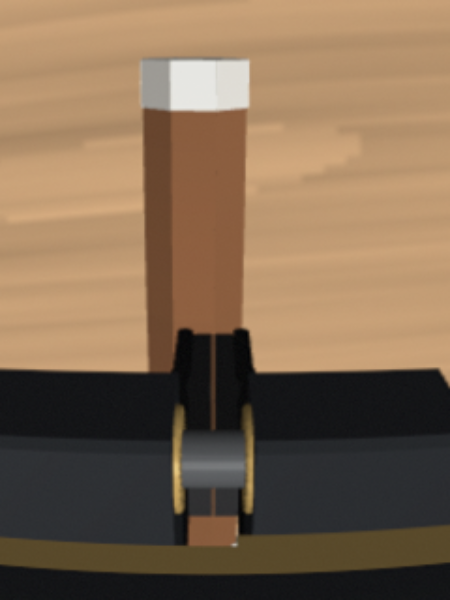

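The fingers closed just above the beam without touching it (opening 0.008). That means either the reported height or the tip length is off. I'll probe downward gently with the fingers closed.

Call:
arm_command(translation=[[0,0.02,0],[0,0.04,0],[0,0.04,0]], rotation=[[0,0,0],[0,0,0],[0,0,0]], grip=[1,1,1])

```text
time_s: 7.2
position: [0.4571, -0.1113, 0.023]
tcp_rot: [[0.996, -0.0, 0.087], [-0.087, 0.0, 0.996], [-0.0, -1.0, 0.0]]
force: [0.3, -0.4, -0.3]
opening: 0.004
```

Run:
```python
from h import *
p,R=pose(); print(tool()); c=cap('wrist')
for P in ([.5348,-.1145+.0],[.38,-.1145+.014]): pass
# end face width & beam: project A,B ends for both heights offsets
B=np.array([.4600,-.1155]); u=np.array([np.cos(np.radians(-5)),np.sin(np.radians(-5))]); n=np.array([-u[1],u[0]])
for off in (0,.01,.02,.03):
    pts=[[*(B-u*.08+n*s),.013] for s in (-.013,.013)]
    print(off,wproj(c,pts,p+[0,0,off],R).round(1).tolist())
A=np.array([.4552,-.009]);u=np.array([np.cos(np.radians(6.9)),np.sin(np.radians(6.9))])
for off in (0,.01,.02,.03): print(off,wproj(c,[[*(A-u*.08),.013]],p+[0,0,off],R).round(1).tolist())
```

```text
(array([ 0.4571, -0.1113,  0.023 ]), np.float64(85.02), array([ 0.3, -0.4, -0.3]), 0.004, 7.2, np.float64(0.02))
0 [[276.1, 133.1], [331.3, 132.9]]
0.01 [[278.0, 132.4], [330.3, 132.2]]
0.02 [[279.8, 131.7], [329.4, 131.5]]
0.03 [[281.4, 131.1], [328.6, 130.9]]
0 [[482.3, 115.5]]
0.01 [[474.3, 115.3]]
0.02 [[467.0, 115.2]]
0.03 [[460.3, 115.1]]
```

Run:
```python
from h import *
p,R=pose(); c=cap('wrist','w4.png')
for e in (-.04,-.02,-.01,0,.01,.022): print(e,wproj(c,[p+R[:,1]*e+R[:,0]*dx for dx in (-.0095,0,.0095)],p,R).round(1).tolist())
i=c['image'][230:400,240:400]; cv2.imwrite('pics/w4c.png',cv2.resize(i,(565,600)))
```

```text
-0.04 [[311.7, 315.2], [311.7, 335.3], [311.8, 354.1]]
-0.02 [[311.8, 292.3], [311.9, 311.0], [311.9, 328.8]]
-0.01 [[311.9, 282.7], [311.9, 300.7], [312.0, 317.8]]
0 [[312.0, 274.0], [312.0, 291.3], [312.0, 307.9]]
0.01 [[312.0, 266.1], [312.0, 282.8], [312.1, 298.8]]
0.022 [[312.1, 257.6], [312.1, 273.6], [312.1, 289.0]]
```

View pics/w4c.png

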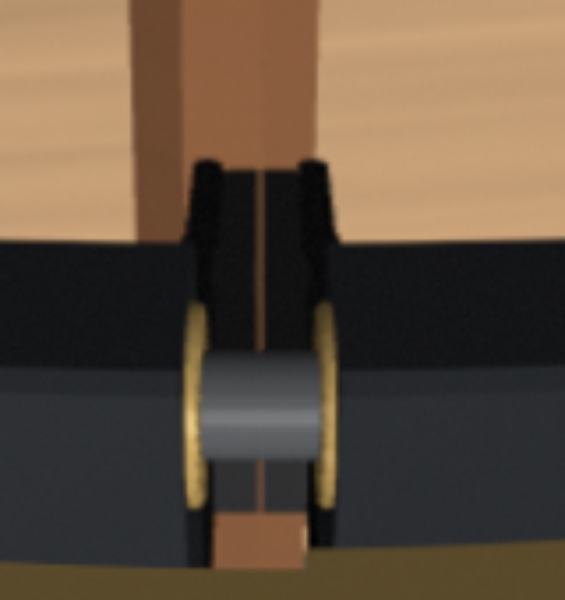

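Call:
arm_command(translation=[[0,0.0125,0],[0,0.025,0],[0,0.025,0]], rotation=[[0,0,0],[0,0,0],[0,0,0]], grip=[1,1,1])

```text
time_s: 7.6
position: [0.4573, -0.1114, 0.0223]
tcp_rot: [[0.996, 0.001, 0.087], [-0.087, -0.0, 0.996], [0.001, -1.0, -0.0]]
force: [-2.0, 0.7, 9.7]
opening: 0.002
```

Contact came at reported z≈0.0225 on the beam top (0.026). So the real fingertips are about 4 mm behind the reported TCP, not 22 mm ahead of it, and the camera geometry agrees. I'll use tip z = TCP z + 0.004 from here on.

Call:
arm_command(translation=[[0,-0.3,-0.05],[0,-0.3,-0.05],[0,-0.3,-0.05],[0,-0.3,-0.05],[0,-0.3,-0.05]], rotation=[[0,0,0],[0,0,0],[0,0,0],[0,0,0],[0,0,0]], grip=[-1,-1,-1,-1,-1])

```text
time_s: 8.1
position: [0.4564, -0.115, 0.0446]
tcp_rot: [[0.996, -0.001, 0.087], [-0.087, 0.001, 0.996], [-0.001, -1.0, 0.001]]
force: [-0.6, 0.2, -0.2]
opening: 0.37
```

Call:
arm_command(translation=[[0,0,0],[0,0,0],[0,0,0],[0,0,0],[0,0,0]], rotation=[[0,0,0],[0,0,0],[0,0,0],[0,0,0],[0,0,0]], grip=[-1,-1,-1,-1,-1])

```text
time_s: 8.6
position: [0.4568, -0.1153, 0.0452]
tcp_rot: [[0.996, -0.0, 0.087], [-0.087, 0.0, 0.996], [-0.0, -1.0, 0.0]]
force: [-0.3, -0.7, -0.3]
opening: 0.834
```

Call:
arm_command(translation=[[0,0.2,0],[0,0.35,0],[0,0.45,0],[0,0.52,0],[0,0.52,0]], rotation=[[0,0,0],[0,0,0],[0,0,0],[0,0,0],[0,0,0]], grip=[-1,-1,-1,-1,-1])

```text
time_s: 9.1
position: [0.4564, -0.1151, 0.0029]
tcp_rot: [[0.996, -0.002, 0.087], [-0.087, 0.001, 0.996], [-0.002, -1.0, 0.001]]
force: [-0.1, -0.6, -0.3]
opening: 1.001
```

Call:
arm_command(translation=[[0,0.025,0],[0,0.025,0],[0,0.025,0],[0,0.025,0],[0,0.025,0]], rotation=[[0,0,0],[0,0,0],[0,0,0],[0,0,0],[0,0,0]], grip=[1,1,1,1,1])

```text
time_s: 9.6
position: [0.457, -0.1154, 0.0019]
tcp_rot: [[0.996, 0.0, 0.087], [-0.087, -0.0, 0.996], [0.0, -1.0, -0.0]]
force: [-0.7, 0.5, -0.8]
opening: 0.629
```

Call:
arm_command(translation=[[0,0,0],[0,0,0],[0,0,0],[0,0,0],[0,0,0]], rotation=[[0,0,0],[0,0,0],[0,0,0],[0,0,0],[0,0,0]], grip=[1,1,1,1,1])

```text
time_s: 10.1
position: [0.4569, -0.1154, 0.0017]
tcp_rot: [[0.996, 0.0, 0.087], [-0.087, -0.0, 0.996], [0.0, -1.0, -0.0]]
force: [-1.0, -0.2, 0.2]
opening: 0.296
```

Call:
arm_command(translation=[[0,0,0],[0,0,0],[0,0,0]], rotation=[[0,0,0],[0,0,0],[0,0,0]], grip=[1,1,1])

```text
time_s: 10.4
position: [0.4569, -0.1154, 0.0017]
tcp_rot: [[0.996, 0.0, 0.087], [-0.087, -0.0, 0.996], [0.0, -1.0, -0.0]]
force: [0.7, -0.8, 0.8]
opening: 0.292
```

Call:
arm_command(translation=[[0,-0.25,0],[0,-0.6,0],[0,-1,0],[0,-1,0]], rotation=[[0,0,0],[0,0,0],[0,0,0],[0,0,0]], grip=[1,1,1,1])

```text
time_s: 10.8
position: [0.4589, -0.1163, 0.0845]
tcp_rot: [[0.996, 0.006, 0.087], [-0.087, -0.003, 0.996], [0.006, -1.0, -0.003]]
force: [0.3, -0.2, -1.5]
opening: 0.296
```

Run:
```python
from h import *
print(tool()); c=cap('wrist','w5.png')
for d in models.spot_point('wrist','beam_a')[:4]: print(round(d['conf'],2),(np.array(d['point'])*[640,480]).round())
cv2.imwrite('pics/w5c.png',cv2.resize(c['image'],(480,360)))
```

```text
(array([ 0.4589, -0.1163,  0.0845]), np.float64(85.03), array([ 0.3, -0.2, -1.5]), 0.296, 10.8, np.float64(0.39))
0.93 [465. 226.]
0.84 [311. 308.]
0.76 [52. 13.]
```

View pics/w5c.png

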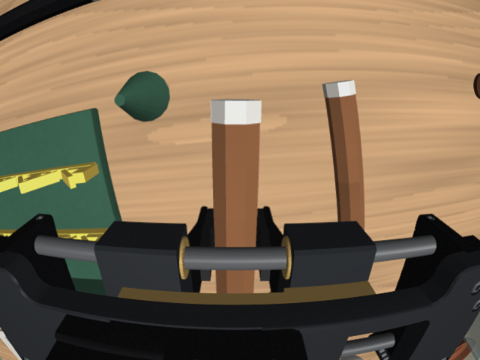

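B is held (opening 0.296, about 26 mm). Now to mill lane 0.

Call:
arm_command(translation=[[0,-0.5,0],[0,-1,0]], rotation=[[0,0,0],[0,0,0]], grip=[1,1])

```text
time_s: 11.1
position: [0.4548, -0.1144, 0.1598]
tcp_rot: [[0.996, -0.007, 0.087], [-0.087, 0.004, 0.996], [-0.007, -1.0, 0.003]]
force: [-0.5, -0.3, -1.5]
opening: 0.296
```

Call:
arm_command(translation=[[0.05,0,-0.4],[0.1,0,-0.888]], rotation=[[0,0,0],[0,0,0]], grip=[1,1])

```text
time_s: 11.3
position: [0.4584, -0.1861, 0.1615]
tcp_rot: [[0.996, -0.0, 0.084], [-0.084, 0.001, 0.996], [-0.001, -1.0, 0.001]]
force: [0.3, 0.3, -0.8]
opening: 0.295
```

Call:
arm_command(translation=[[0.05,0,-0.45],[0.1,0,-0.888]], rotation=[[0,0,0],[0,0,0]], grip=[1,1])

```text
time_s: 11.5
position: [0.4595, -0.259, 0.1599]
tcp_rot: [[0.996, -0.003, 0.087], [-0.087, 0.002, 0.996], [-0.003, -1.0, 0.002]]
force: [0.8, 0.6, -1.4]
opening: 0.296
```

Call:
arm_command(translation=[[0.05,0,-0.45],[0.1,0,-0.888]], rotation=[[0,0,0],[0,0,0]], grip=[1,1])

```text
time_s: 11.7
position: [0.4612, -0.3304, 0.1594]
tcp_rot: [[0.996, -0.003, 0.087], [-0.087, 0.003, 0.996], [-0.003, -1.0, 0.003]]
force: [0.4, 0.7, -1.0]
opening: 0.29
```

Call:
arm_command(translation=[[0.05,0,-0.45],[0.1,0,-0.888],[0.1,0,-0.888]], rotation=[[0,-0.05,0],[0,-0.093,0],[0,-0.093,0]], grip=[1,1,1])

```text
time_s: 12.0
position: [0.4638, -0.4062, 0.1595]
tcp_rot: [[1.0, 0.0, -0.007], [0.007, -0.002, 1.0], [0.0, -1.0, -0.002]]
force: [0.1, 0.6, -2.2]
opening: 0.295
```

Run:
```python
from h import *
print(tool()); p,R=pose(); c=cap('wrist','w6.png')
M=np.array([.4675,-.3398]);a=np.radians(.6);Rm=np.array([[np.cos(a),-np.sin(a)],[np.sin(a),np.cos(a)]])
for d in models.spot_point('wrist','mill_lane0')[:5]:
    px=np.array(d['point'])*[640,480]; q=wplane(c,px,.052,p,R); print(round(d['conf'],2),px.round(),q.round(4),(Rm.T@(q[:2]-M)).round(4))
im=c['image'].copy()
for y in (-.062,0,.062):
    for x in (-.035,.035):
        q=wproj(c,[[*(M+Rm@[x,y]),.039-.0+ (0.0)]],p,R)[0]; cv2.circle(im,tuple(int(v) for v in q),3,(0,0,255),-1)
for x,y in ((-.095,-.1),(-.095,.1),(.095,.1)):
    q=wproj(c,[[*(M+Rm@[x,y]),.018]],p,R)[0]; cv2.circle(im,tuple(int(v) for v in q),3,(255,0,255),-1)
cv2.imwrite('pics/w6m.png',im)
```

```text
(array([ 0.4638, -0.4062,  0.1595]), np.float64(90.41), array([ 0.1,  0.6, -2.2]), 0.295, 12.0, np.float64(0.12))
0.96 [472. 233.] [ 0.4661 -0.2753  0.052 ] [-0.0007  0.0646]
0.74 [393. 231.] [ 0.4656 -0.3432  0.052 ] [-0.002  -0.0034]
```

View pics/w6m.png

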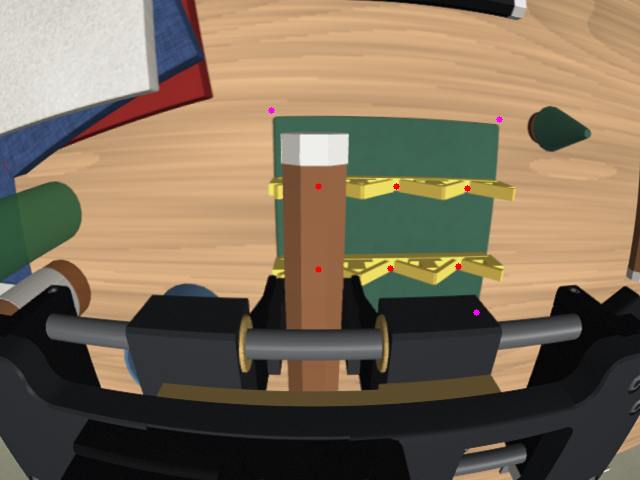

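The picture shows the beam above lane 0, with the predicted rail dots on the notches to within a few millimetres. The V-notches will absorb that, so I'll lower.

Call:
arm_command(translation=[[0.06,0.3,0.04],[0.06,0.6,0.04],[0.06,0.9,0.04],[0.06,1,0.04]], rotation=[[0,0,0],[0,0,0],[0,0,0],[0,0,0]], grip=[1,1,1,1])

```text
time_s: 12.5
position: [0.467, -0.394, 0.0782]
tcp_rot: [[1.0, -0.005, -0.012], [0.012, 0.007, 1.0], [-0.005, -1.0, 0.007]]
force: [-1.0, -0.1, -0.1]
opening: 0.294
```

Call:
arm_command(translation=[[0,0.2,0],[0,0.35,0],[0,0.43,0],[0,0.47,0],[0,0.47,0]], rotation=[[0,0,0],[0,0,0],[0,0,0],[0,0,0],[0,0,0]], grip=[1,1,1,1,1])

```text
time_s: 13.0
position: [0.4693, -0.3989, 0.0446]
tcp_rot: [[1.0, 0.001, -0.011], [0.011, -0.002, 1.0], [0.001, -1.0, -0.002]]
force: [0.2, -2.1, -0.9]
opening: 0.294
```

Call:
arm_command(translation=[[0,0.02,0],[0,0.04,0],[0,0.04,0]], rotation=[[0,0,0],[0,0,0],[0,0,0]], grip=[1,1,1])

```text
time_s: 13.3
position: [0.4698, -0.4005, 0.0428]
tcp_rot: [[1.0, 0.003, -0.011], [0.011, -0.005, 1.0], [0.003, -1.0, -0.005]]
force: [-0.7, -2.5, 6.4]
opening: 0.294
```

Contact with the notches at 6 N. Releasing and rising.

Call:
arm_command(translation=[[0,0,0],[0,0,0],[0,0,0],[0,0,0],[0,0,0]], rotation=[[0,0,0],[0,0,0],[0,0,0],[0,0,0],[0,0,0]], grip=[-1,-1,-1,-1,-1])

```text
time_s: 13.8
position: [0.4686, -0.3973, 0.0405]
tcp_rot: [[1.0, -0.001, -0.011], [0.011, 0.001, 1.0], [-0.001, -1.0, 0.001]]
force: [-0.1, -0.1, -0.2]
opening: 0.664
```

Call:
arm_command(translation=[[0,-0.4,0],[0,-0.9,0],[0,-1,0]], rotation=[[0,0,0],[0,0,0],[0,0,0]], grip=[-1,-1,-1])

```text
time_s: 14.1
position: [0.4708, -0.4, 0.1249]
tcp_rot: [[1.0, 0.005, -0.011], [0.011, -0.006, 1.0], [0.005, -1.0, -0.006]]
force: [0.0, -1.6, 0.9]
opening: 0.934
```

Call:
arm_command(translation=[[0,-0.4,0],[0,-0.9,0],[0,-1,0]], rotation=[[0,0,0],[0,0,0],[0,0,0]], grip=[-1,-1,-1])

```text
time_s: 14.4
position: [0.4706, -0.3998, 0.2051]
tcp_rot: [[1.0, 0.005, -0.011], [0.011, -0.006, 1.0], [0.005, -1.0, -0.006]]
force: [0.3, -1.2, 0.7]
opening: 0.999
```

Run:
```python
from h import *
print(tool()); p,R=pose(); c=cap('wrist','w7.png'); 
for d in models.spot_point('wrist','beam_a')[:4]:
    px=np.array(d['point'])*[640,480]; print(round(d['conf'],2),px.round(),wplane(c,px,.052,p,R).round(4),wplane(c,px,.013,p,R).round(4))
cv2.imwrite('pics/w7c.png',cv2.resize(c['image'],(480,360)))
t=cap('top','t7.png'); print([b for b in brown(t,.04)])
plan(.455,-.009,.16,96.9)
```

```text
(array([ 0.4706, -0.3998,  0.2051]), np.float64(90.61), array([ 0.3, -1.2,  0.7]), 0.999, 14.4, np.float64(0.46))
0.87 [311. 215.] [ 0.4724 -0.4016  0.052 ] [ 0.4829 -0.4019  0.013 ]
0.84 [621. 201.] [ 0.4468 -0.049   0.052 ] [ 0.4542 -0.0062  0.013 ]
[([0.5738999843597412, 0.34929999709129333], [0.166, 0.03], np.float32(-74.0)), ([0.4546000063419342, -0.009600000455975533], [0.131, 0.024], np.float32(6.7))]
shift shares [-0.119  0.506  4.858] ry -0.105
```

View pics/w7c.png

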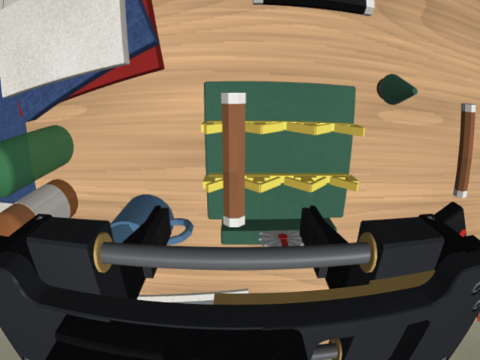

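The picture shows B lying along lane 0, across both rails. Going for beam A.

Call:
arm_command(translation=[[0,0,0.5],[-0.024,0,0.972]], rotation=[[0,0,0],[0,0,0]], grip=[-1,-1])

```text
time_s: 14.75
position: [0.4648, -0.3188, 0.1982]
tcp_rot: [[1.0, -0.003, -0.008], [0.008, 0.004, 1.0], [-0.003, -1.0, 0.004]]
force: [-0.0, 0.4, -0.5]
opening: 0.999
```

Call:
arm_command(translation=[[0,0,0.5],[-0.024,0,0.972]], rotation=[[0,0,0],[0,0,0]], grip=[-1,-1])

```text
time_s: 14.95
position: [0.4618, -0.2398, 0.1984]
tcp_rot: [[1.0, -0.004, -0.01], [0.01, 0.004, 1.0], [-0.004, -1.0, 0.004]]
force: [0.7, -0.5, -0.4]
opening: 0.998
```

Call:
arm_command(translation=[[0,0,0.5],[-0.024,0,0.972]], rotation=[[0,0,0],[0,0,0]], grip=[-1,-1])

```text
time_s: 15.15
position: [0.459, -0.1622, 0.1987]
tcp_rot: [[1.0, -0.004, -0.01], [0.01, 0.003, 1.0], [-0.004, -1.0, 0.003]]
force: [1.8, -0.1, 0.5]
opening: 0.999
```

Call:
arm_command(translation=[[0,0,0.5],[-0.024,0,0.972]], rotation=[[0,0,0],[0,0,0]], grip=[-1,-1])

```text
time_s: 15.35
position: [0.4562, -0.0847, 0.1988]
tcp_rot: [[1.0, -0.004, -0.01], [0.01, 0.002, 1.0], [-0.004, -1.0, 0.002]]
force: [0.7, -0.1, 0.8]
opening: 0.998
```

Call:
arm_command(translation=[[0,0,0.5],[-0.024,0,0.972],[-0.024,0,0.972],[-0.024,0,0.972]], rotation=[[0,-0.05,0],[0,-0.105,0],[0,-0.105,0],[0,-0.105,0]], grip=[-1,-1,-1,-1])

```text
time_s: 15.75
position: [0.4539, -0.0084, 0.1994]
tcp_rot: [[0.993, -0.003, -0.122], [0.122, 0.001, 0.993], [-0.003, -1.0, 0.001]]
force: [1.1, -0.5, -0.7]
opening: 1.002
```

Run:
```python
from h import *
print(tool()); p,R=pose(); c=cap('wrist','w8.png'); 
for d in models.spot_point('wrist','beam_a')[:4]:
    px=np.array(d['point'])*[640,480]; print(round(d['conf'],2),px.round(),wplane(c,px,.052,p,R).round(4),wplane(c,px,.013,p,R).round(4))
hsv=cv2.cvtColor(c['image'],cv2.COLOR_BGR2HSV)
for p_ in segs(c,(0,0,170),(180,45,255),60): print(len(p_),p_.mean(0).round(),wplane(c,p_.mean(0),.018,p,R).round(4))
plan(.4555,-.009,.002,96.9)
```

```text
(array([ 0.4539, -0.0084,  0.1994]), np.float64(97.01), array([ 1.1, -0.5, -0.7]), 1.002, 15.75, np.float64(0.2))
0.97 [71.  9.] [ 0.2717 -0.2672  0.052 ] [ 0.2592 -0.2982  0.013 ]
0.92 [314. 208.] [ 0.4463 -0.0075  0.052 ] [ 0.4556 -0.0062  0.013 ]
0.24 [608. 268.] [0.4702 0.3474 0.052 ] [0.4824 0.3928 0.013 ]
79 [17. 15.] [ 0.256  -0.3824  0.018 ]
274 [316. 129.] [ 0.3797 -0.0141  0.018 ]
204 [315. 281.] [0.5308 0.0037 0.018 ]
shift shares [0.009 2.474 0.01 ] ry -0.001
```

Call:
arm_command(translation=[[0.02,0.5,0.03],[0.02,1,0.03]], rotation=[[0,0,0],[0,0,0]], grip=[-1,-1])

```text
time_s: 16.05
position: [0.4584, -0.0084, 0.1207]
tcp_rot: [[0.993, 0.005, -0.118], [0.118, -0.001, 0.993], [0.005, -1.0, -0.002]]
force: [0.7, -0.4, 0.1]
opening: 0.998
```

Call:
arm_command(translation=[[0,0.5,0],[0,1,0]], rotation=[[0,0,0],[0,0,0]], grip=[-1,-1])

```text
time_s: 16.25
position: [0.457, -0.0083, 0.0392]
tcp_rot: [[0.993, 0.001, -0.117], [0.117, -0.0, 0.993], [0.001, -1.0, -0.001]]
force: [1.3, -0.9, 0.3]
opening: 1.0
```

Call:
arm_command(translation=[[0,0.2,0],[0,0.35,0],[0,0.45,0],[0,0.46,0]], rotation=[[0,0,0],[0,0,0],[0,0,0],[0,0,0]], grip=[-1,-1,-1,-1])

```text
time_s: 16.65
position: [0.4562, -0.0077, 0.003]
tcp_rot: [[0.993, -0.002, -0.118], [0.118, 0.0, 0.993], [-0.002, -1.0, 0.001]]
force: [0.1, 0.1, 0.9]
opening: 1.003
```

Call:
arm_command(translation=[[0,0,0],[0,0,0],[0,0,0]], rotation=[[0,0,0],[0,0,0],[0,0,0]], grip=[-1,-1,1])

```text
time_s: 16.95
position: [0.4569, -0.0069, 0.0048]
tcp_rot: [[0.993, 0.001, -0.12], [0.12, -0.0, 0.993], [0.001, -1.0, -0.001]]
force: [0.1, 0.1, 0.0]
opening: 0.961
```

Call:
arm_command(translation=[[0,0.035,0],[0,0.035,0],[0,0.035,0],[0,0.035,0],[0,0.035,0]], rotation=[[0,0,0],[0,0,0],[0,0,0],[0,0,0],[0,0,0]], grip=[1,1,1,1,1])

```text
time_s: 17.45
position: [0.4565, -0.0067, 0.0013]
tcp_rot: [[0.993, 0.0, -0.12], [0.12, -0.0, 0.993], [0.0, -1.0, -0.0]]
force: [0.2, 0.1, 0.1]
opening: 0.539
```

Call:
arm_command(translation=[[0,0,0],[0,0,0],[0,0,0],[0,0,0],[0,0,0]], rotation=[[0,0,0],[0,0,0],[0,0,0],[0,0,0],[0,0,0]], grip=[1,1,1,1,1])

```text
time_s: 17.95
position: [0.4565, -0.0067, 0.0012]
tcp_rot: [[0.993, 0.0, -0.12], [0.12, -0.0, 0.993], [0.0, -1.0, -0.0]]
force: [0.8, 0.3, -0.8]
opening: 0.293
```

Call:
arm_command(translation=[[0,-0.25,0],[0,-0.6,0],[0,-1,0]], rotation=[[0,0,0],[0,0,0],[0,0,0]], grip=[1,1,1])

```text
time_s: 18.25
position: [0.4555, -0.0065, 0.0814]
tcp_rot: [[0.993, -0.003, -0.12], [0.12, 0.001, 0.993], [-0.003, -1.0, 0.001]]
force: [0.8, -0.1, -0.2]
opening: 0.298
```

Call:
arm_command(translation=[[0,-0.5,0],[0,-1,0],[0,-1,0]], rotation=[[0,0,0],[0,0,0],[0,0,0]], grip=[1,1,1])

```text
time_s: 18.55
position: [0.4597, -0.0074, 0.1656]
tcp_rot: [[0.993, 0.01, -0.12], [0.12, -0.003, 0.993], [0.01, -1.0, -0.004]]
force: [1.1, -0.3, 0.2]
opening: 0.296
```

Run:
```python
from h import *
print(tool()); plan(.4665,-.278,.16,90.6)
```

```text
(array([ 0.4597, -0.0074,  0.1656]), np.float64(96.92), array([ 1.1, -0.3,  0.2]), 0.296, 18.55, np.float64(0.62))
shift shares [-0.323  0.07  -3.368] ry 0.105
```

Call:
arm_command(translation=[[-0.04,0,-0.4],[-0.08,0,-0.842]], rotation=[[0,0,0],[0,0,0]], grip=[1,1])

```text
time_s: 18.75
position: [0.4574, -0.0739, 0.161]
tcp_rot: [[0.992, -0.001, -0.123], [0.123, 0.0, 0.992], [-0.001, -1.0, 0.001]]
force: [0.5, -0.5, -1.3]
opening: 0.296
```

Call:
arm_command(translation=[[-0.04,0,-0.4],[-0.08,0,-0.842]], rotation=[[0,0,0],[0,0,0]], grip=[1,1])

```text
time_s: 18.95
position: [0.4589, -0.1424, 0.1603]
tcp_rot: [[0.993, -0.002, -0.121], [0.121, 0.001, 0.993], [-0.002, -1.0, 0.002]]
force: [1.0, -0.1, -1.2]
opening: 0.295
```

Call:
arm_command(translation=[[-0.04,0,-0.4],[-0.08,0,-0.842]], rotation=[[0,0,0],[0,0,0]], grip=[1,1])

```text
time_s: 19.15
position: [0.4606, -0.2101, 0.16]
tcp_rot: [[0.993, -0.002, -0.12], [0.12, 0.002, 0.993], [-0.002, -1.0, 0.002]]
force: [0.4, -0.3, -1.2]
opening: 0.297
```

Call:
arm_command(translation=[[-0.04,0,-0.4],[-0.08,0,-0.842],[-0.08,0,-0.842],[-0.08,0,-0.842],[-0.08,0,-0.842]], rotation=[[0,0.05,0],[0,0.105,0],[0,0.105,0],[0,0.105,0],[0,0.105,0]], grip=[1,1,1,1,1])

```text
time_s: 19.65
position: [0.4624, -0.2757, 0.1603]
tcp_rot: [[1.0, -0.002, -0.011], [0.011, 0.002, 1.0], [-0.002, -1.0, 0.002]]
force: [-0.4, -0.3, -0.5]
opening: 0.296
```

Run:
```python
from h import *
print(tool()); plan(.468,-.278,.0425,90.6); p,R=pose(); c=cap('wrist','w9.png')
for d in models.spot_point('wrist','mill_lane0')[:5]+models.spot_point('wrist','beam_a')[:3]:
    px=np.array(d['point'])*[640,480]; print(round(d['conf'],2),px.round(),wplane(c,px,.052,p,R).round(4))
```

```text
(array([ 0.4624, -0.2757,  0.1603]), np.float64(90.63), array([-0.4, -0.3, -0.5]), 0.296, 19.65, np.float64(0.19))
shift shares [ 0.07   1.472 -0.03 ] ry 0.001
0.62 [229. 232.] [ 0.4655 -0.3412  0.052 ]
0.93 [311. 296.] [ 0.5209 -0.2758  0.052 ]
0.73 [161. 239.] [ 0.4722 -0.4006  0.052 ]
```

Call:
arm_command(translation=[[0.07,0.3,-0.03],[0.07,0.6,-0.03],[0.07,0.9,-0.03],[0.07,1,-0.03]], rotation=[[0,0,0],[0,0,0],[0,0,0],[0,0,0]], grip=[1,1,1,1])

```text
time_s: 20.2
position: [0.4679, -0.2777, 0.0793]
tcp_rot: [[1.0, -0.003, -0.012], [0.012, 0.003, 1.0], [-0.003, -1.0, 0.003]]
force: [-0.5, 0.6, 0.6]
opening: 0.294
```

Call:
arm_command(translation=[[0,0.2,0],[0,0.35,0],[0,0.43,0],[0,0.48,0],[0,0.48,0]], rotation=[[0,0,0],[0,0,0],[0,0,0],[0,0,0],[0,0,0]], grip=[1,1,1,1,1])

```text
time_s: 20.7
position: [0.4691, -0.2795, 0.0428]
tcp_rot: [[1.0, -0.0, -0.011], [0.011, 0.0, 1.0], [-0.0, -1.0, 0.0]]
force: [0.1, 0.6, -1.2]
opening: 0.296
```

Call:
arm_command(translation=[[0,0.02,0],[0,0.03,0],[0,0.03,0]], rotation=[[0,0,0],[0,0,0],[0,0,0]], grip=[1,1,1])

```text
time_s: 21.0
position: [0.4694, -0.2796, 0.0412]
tcp_rot: [[1.0, 0.001, -0.01], [0.01, -0.0, 1.0], [0.001, -1.0, -0.0]]
force: [0.4, 2.0, 3.6]
opening: 0.293
```

Call:
arm_command(translation=[[0,0,0],[0,0,0],[0,0,0],[0,0,0],[0,0,0]], rotation=[[0,0,0],[0,0,0],[0,0,0],[0,0,0],[0,0,0]], grip=[-1,-1,-1,-1,-1])

```text
time_s: 21.5
position: [0.469, -0.2797, 0.0403]
tcp_rot: [[1.0, -0.0, -0.01], [0.01, 0.0, 1.0], [-0.0, -1.0, 0.0]]
force: [-0.3, -0.3, 0.0]
opening: 0.662
```

Call:
arm_command(translation=[[0,-0.4,0],[0,-0.9,0],[0,-1,0]], rotation=[[0,0,0],[0,0,0],[0,0,0]], grip=[-1,-1,-1])

```text
time_s: 21.8
position: [0.4711, -0.2814, 0.124]
tcp_rot: [[1.0, 0.005, -0.011], [0.011, -0.005, 1.0], [0.005, -1.0, -0.005]]
force: [0.1, 0.1, 0.0]
opening: 0.938
```

Call:
arm_command(translation=[[0,-0.4,0],[0,-0.9,0],[0,-1,0],[0,-1,0]], rotation=[[0,0,0],[0,0,0],[0,0,0],[0,0,0]], grip=[-1,-1,-1,-1])

```text
time_s: 22.2
position: [0.4696, -0.2802, 0.2016]
tcp_rot: [[1.0, 0.002, -0.01], [0.01, -0.002, 1.0], [0.002, -1.0, -0.002]]
force: [-0.8, 0.3, -0.1]
opening: 0.998
```

Run:
```python
from h import *
print(tool()); p,R=pose(); c=cap('wrist','w10.png'); 
for d in models.spot_point('wrist','beam_a')[:4]:
    px=np.array(d['point'])*[640,480]; print(round(d['conf'],2),px.round(),wplane(c,px,.052,p,R).round(4))
cv2.imwrite('pics/w10c.png',cv2.resize(c['image'],(480,360)))
```

```text
(array([ 0.4696, -0.2802,  0.2016]), np.float64(90.6), array([-0.8,  0.3, -0.1]), 0.998, 22.2, np.float64(0.19))
0.8 [317. 214.] [ 0.4693 -0.2768  0.052 ]
0.59 [182. 217.] [ 0.4725 -0.401   0.052 ]
```

View pics/w10c.png

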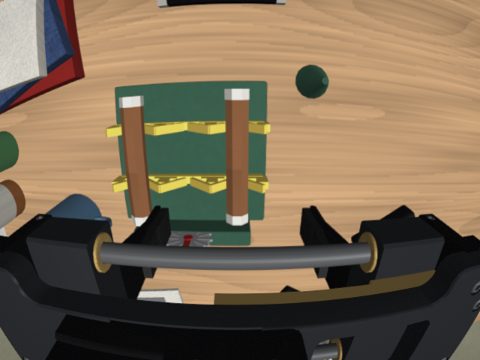

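Both beams are seated in lanes 0 and 2 (centres at y ≈ -0.401 and -0.277). Next is the control stick.

Call:
arm_command(translation=[[0.25,0,0.4],[0.492,0,0.806]], rotation=[[0,0,0],[0,0,0]], grip=[-1,-1])

```text
time_s: 22.5
position: [0.5067, -0.2142, 0.1981]
tcp_rot: [[1.0, -0.004, -0.007], [0.007, 0.003, 1.0], [-0.003, -1.0, 0.003]]
force: [0.2, -0.1, -1.1]
opening: 1.0
```

Call:
arm_command(translation=[[0.25,0,0.4],[0.492,0,0.806]], rotation=[[0,0,0],[0,0,0]], grip=[-0.4,-0.4])

```text
time_s: 22.7
position: [0.5457, -0.1482, 0.1979]
tcp_rot: [[1.0, -0.004, -0.01], [0.01, 0.002, 1.0], [-0.004, -1.0, 0.002]]
force: [0.4, 0.2, 0.3]
opening: 0.895
```

Call:
arm_command(translation=[[0.25,0,0.4],[0.492,0,0.806]], rotation=[[0,0,0],[0,0,0]], grip=[-0.4,-0.4])

```text
time_s: 22.9
position: [0.5844, -0.0832, 0.1977]
tcp_rot: [[1.0, -0.005, -0.01], [0.01, 0.002, 1.0], [-0.005, -1.0, 0.002]]
force: [0.6, -0.5, 0.1]
opening: 0.74
```

Call:
arm_command(translation=[[0.25,0,0.4],[0.492,0,0.806],[0.492,0,0.806],[0.492,0,0.806],[0.492,0,0.806]], rotation=[[0,-0.13,0],[0,-0.26,0],[0,-0.39,0],[0,-0.518,0],[0,-0.518,0]], grip=[-0.4,-0.4,-0.4,-0.4,-0.4])

```text
time_s: 23.4
position: [0.6225, -0.0193, 0.1976]
tcp_rot: [[0.851, -0.005, -0.526], [0.526, 0.001, 0.851], [-0.004, -1.0, 0.003]]
force: [-0.3, 0.6, 0.0]
opening: 0.697
```

Run:
```python
from h import *
print(tool()); p,R=pose(); c=cap('wrist','w11.png')
for k,z in (('stick_knob',.113),('dot_green',.037),('dot_yellow',.037),('control',0)):
  for d in models.spot_point('wrist',k)[:2]:
    px=np.array(d['point'])*[640,480]; print(k,round(d['conf'],2),px.round(),wplane(c,px,z,p,R).round(4))
t=cap('scene')
for k,z in (('stick_knob',.113),):
  for d in models.spot_point('scene',k)[:2]: print(k,round(d['conf'],2),onplane(t,np.array(d['point'])*[640,480],z).round(4))
for P in ([.6243,-.0207,.113],): print(wproj(c,[P],p,R))
plan(.6243,-.0207,.092,121.7)
cv2.imwrite('pics/w11c.png',cv2.resize(c['image'],(560,420)))
```

```text
(array([ 0.6225, -0.0193,  0.1976]), np.float64(121.71), array([-0.3,  0.6,  0. ]), 0.697, 23.4, np.float64(0.29))
stick_knob 0.94 [309. 241.] [ 0.6255 -0.0198  0.113 ]
dot_green 0.66 [263. 211.] [ 0.645 -0.058  0.037]
dot_yellow 0.9 [310. 252.] [ 0.6567 -0.      0.037 ]
control 0.9 [313. 203.] [ 0.6219 -0.0185  0.    ]
stick_knob 0.76 [ 0.6246 -0.0246  0.113 ]
[[309.15046183 238.94060748]]
shift shares [ 0.005  1.354 -0.008] ry -0.002
```

View pics/w11c.png

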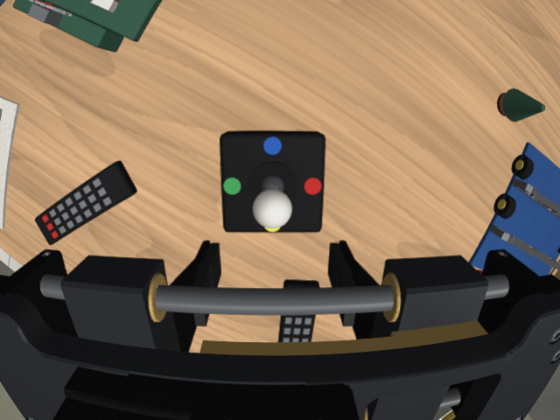

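The knob (272,209 in the shrunk view) sits midway between the fingers and the green dot is straight to the left, so the alignment is good. Descend and push along -z.

Call:
arm_command(translation=[[0.01,0.4,-0.01],[0.01,0.8,-0.01],[0.01,1,-0.01]], rotation=[[0,0,0],[0,0,0],[0,0,0]], grip=[-0.4,-0.4,-0.4])

```text
time_s: 24.05
position: [0.6232, -0.0203, 0.1181]
tcp_rot: [[0.852, -0.004, -0.524], [0.524, 0.001, 0.852], [-0.003, -1.0, 0.003]]
force: [-0.0, 0.1, 0.7]
opening: 0.699
```

Call:
arm_command(translation=[[0,0.2,0],[0,0.34,0],[0,0.34,0],[0,0.34,0],[0,0.34,0]], rotation=[[0,0,0],[0,0,0],[0,0,0],[0,0,0],[0,0,0]], grip=[-0.4,-0.4,-0.1,-0.1,-0.1])

```text
time_s: 24.55
position: [0.6257, -0.0205, 0.0943]
tcp_rot: [[0.851, 0.002, -0.525], [0.525, -0.0, 0.851], [0.002, -1.0, -0.001]]
force: [0.4, -0.5, -0.3]
opening: 0.568
```

Call:
arm_command(translation=[[0,0,-0.1],[0,0,-0.2],[0,0,-0.3],[0,0,-0.38],[0,0,-0.43]], rotation=[[0,0,0],[0,0,0],[0,0,0],[0,0,0],[0,0,0]], grip=[-0.1,-0.1,-0.1,-0.1,-0.1])

```text
time_s: 25.05
position: [0.6428, -0.05, 0.093]
tcp_rot: [[0.851, -0.001, -0.524], [0.524, 0.001, 0.851], [-0.0, -1.0, 0.001]]
force: [-1.1, 2.6, 0.5]
opening: 0.547
```

Call:
arm_command(translation=[[0,0,0],[0,0,0],[0,0,0]], rotation=[[0,0,0],[0,0,0],[0,0,0]], grip=[-0.1,-0.1,-0.1])

```text
time_s: 25.35
position: [0.6426, -0.0492, 0.0931]
tcp_rot: [[0.851, -0.001, -0.525], [0.525, 0.0, 0.851], [-0.0, -1.0, 0.001]]
force: [-1.4, 2.0, 0.8]
opening: 0.548
```

Run:
```python
from h import *
print(tool()); t=cap('scene')
for d in models.spot_point('scene','stick_knob')[:2]:
  px=np.array(d['point'])*[640,480]; print(round(d['conf'],2),px,onplane(t,px,.107).round(4))
cv2.imwrite('pics/s12.png',cv2.resize(t['image'][150:320,180:400],(660,510)))
```

```text
(array([ 0.6426, -0.0492,  0.0931]), np.float64(121.69), array([-1.4,  2. ,  0.8]), 0.548, 25.35, np.float64(0.04))
0.46 [270.208 233.28 ] [ 0.6431 -0.0416  0.107 ]
```

View pics/s12.png

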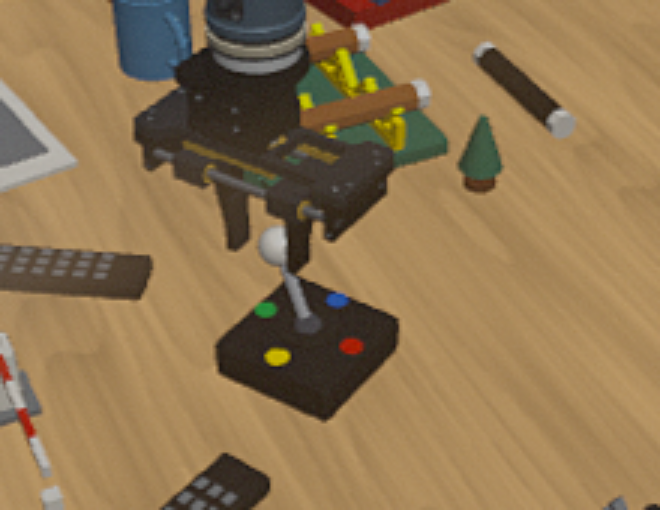

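The stick leans towards green: about 2.4 N, 28 mm at the knob, roughly 0.35 rad, with little sideways tilt. Hold for 2 s, then return.

Call:
arm_command(translation=[[0,0,0],[0,0,0],[0,0,0],[0,0,0],[0,0,0]], rotation=[[0,0,0],[0,0,0],[0,0,0],[0,0,0],[0,0,0]], grip=[-0.1,-0.1,-0.1,-0.1,-0.1])

```text
time_s: 25.95
position: [0.6428, -0.0495, 0.0931]
tcp_rot: [[0.851, -0.0, -0.525], [0.525, 0.0, 0.851], [-0.0, -1.0, 0.0]]
force: [-1.9, 1.5, -0.5]
opening: 0.543
```

Call:
arm_command(translation=[[0,0,0],[0,0,0],[0,0,0],[0,0,0],[0,0,0]], rotation=[[0,0,0],[0,0,0],[0,0,0],[0,0,0],[0,0,0]], grip=[-0.1,-0.1,-0.1,-0.1,-0.1])

```text
time_s: 26.45
position: [0.6428, -0.0496, 0.0931]
tcp_rot: [[0.851, -0.0, -0.525], [0.525, 0.0, 0.851], [-0.0, -1.0, 0.0]]
force: [-1.7, 1.8, -1.1]
opening: 0.551
```

Call:
arm_command(translation=[[0,0,0],[0,0,0],[0,0,0],[0,0,0],[0,0,0]], rotation=[[0,0,0],[0,0,0],[0,0,0],[0,0,0],[0,0,0]], grip=[-0.1,-0.1,-0.1,-0.1,-0.1])

```text
time_s: 26.95
position: [0.6429, -0.0496, 0.0932]
tcp_rot: [[0.851, -0.0, -0.525], [0.525, 0.0, 0.851], [-0.0, -1.0, 0.0]]
force: [-1.4, 2.1, -2.1]
opening: 0.546
```

Call:
arm_command(translation=[[0,0,0],[0,0,0],[0,0,0],[0,0,0],[0,0,0]], rotation=[[0,0,0],[0,0,0],[0,0,0],[0,0,0],[0,0,0]], grip=[-0.1,-0.1,-0.1,-0.1,-0.1])

```text
time_s: 27.45
position: [0.6429, -0.0496, 0.0932]
tcp_rot: [[0.851, -0.0, -0.525], [0.525, 0.0, 0.851], [-0.0, -1.0, 0.0]]
force: [-1.7, 2.1, -1.4]
opening: 0.55
```

Call:
arm_command(translation=[[0,0,0.1],[0,0,0.2],[0,0,0.3],[0,0,0.4],[0,0,0.43]], rotation=[[0,0,0],[0,0,0],[0,0,0],[0,0,0],[0,0,0]], grip=[-0.4,-0.4,-0.4,-0.4,-0.4])

```text
time_s: 27.95
position: [0.6243, -0.0193, 0.0935]
tcp_rot: [[0.85, -0.0, -0.526], [0.526, -0.0, 0.85], [-0.0, -1.0, 0.0]]
force: [0.8, -0.4, 0.1]
opening: 0.696
```

Call:
arm_command(translation=[[0,-0.5,0],[0,-1,0],[0,-1,0]], rotation=[[0,0,0],[0,0,0],[0,0,0]], grip=[-0.4,-0.4,-0.4])

```text
time_s: 28.25
position: [0.6293, -0.0211, 0.1794]
tcp_rot: [[0.851, 0.013, -0.526], [0.526, -0.003, 0.851], [0.009, -1.0, -0.009]]
force: [0.1, -0.0, 0.8]
opening: 0.699
```

Call:
arm_command(translation=[[0,-0.4,0],[0,-0.4,0]], rotation=[[0,0,0],[0,0,0]], grip=[-1,-1])

```text
time_s: 28.45
position: [0.6275, -0.0208, 0.2089]
tcp_rot: [[0.851, 0.008, -0.525], [0.525, -0.002, 0.851], [0.006, -1.0, -0.006]]
force: [0.8, 0.5, 0.1]
opening: 0.8
```

Run:
```python
from h import *
print(tool()); 
for n in ('top','scene'):
  t=cap(n)
  for d in models.spot_point(n,'beam_a')[:4]: print(n,round(d['conf'],2),onplane(t,np.array(d['point'])*[640,480],.052).round(4))
plan(.4685,-.277,.203,90.6)
```

```text
(array([ 0.6275, -0.0208,  0.2089]), np.float64(121.69), array([0.8, 0.5, 0.1]), 0.8, 28.45, np.float64(0.49))
top 0.86 [ 0.4602 -0.2795  0.052 ]
top 0.84 [ 0.4716 -0.409   0.052 ]
top 0.8 [ 0.2637 -0.2995  0.052 ]
top 0.18 [0.4638 0.3517 0.052 ]
scene 0.88 [ 0.3028 -0.2498  0.052 ]
scene 0.59 [ 0.4773 -0.4017  0.052 ]
scene 0.48 [ 0.4698 -0.2859  0.052 ]
shift shares [-3.34   0.01  -1.713] ry 0.518
```

Call:
arm_command(translation=[[-0.42,0,-0.21],[-0.835,0,-0.428]], rotation=[[0,0,0],[0,0,0]], grip=[-1,-1])

```text
time_s: 28.85
position: [0.5849, -0.0842, 0.2034]
tcp_rot: [[0.85, -0.003, -0.527], [0.527, 0.001, 0.85], [-0.002, -1.0, 0.002]]
force: [0.2, -0.5, 0.2]
opening: 0.994
```

Call:
arm_command(translation=[[-0.42,0,-0.21],[-0.835,0,-0.428]], rotation=[[0,0,0],[0,0,0]], grip=[-1,-1])

```text
time_s: 29.05
position: [0.5454, -0.1493, 0.2036]
tcp_rot: [[0.851, -0.003, -0.526], [0.526, 0.001, 0.851], [-0.002, -1.0, 0.003]]
force: [-0.5, 0.3, -0.6]
opening: 0.997
```

Call:
arm_command(translation=[[-0.42,0,-0.21],[-0.835,0,-0.428]], rotation=[[0,0,0],[0,0,0]], grip=[-1,-1])

```text
time_s: 29.25
position: [0.5066, -0.2136, 0.2037]
tcp_rot: [[0.851, -0.002, -0.525], [0.525, 0.002, 0.851], [-0.001, -1.0, 0.003]]
force: [0.0, -1.3, -0.1]
opening: 0.997
```

Call:
arm_command(translation=[[-0.42,0,-0.21],[-0.835,0,-0.428],[-0.835,0,-0.428],[-0.835,0,-0.428],[-0.835,0,-0.428]], rotation=[[0,0.13,0],[0,0.26,0],[0,0.39,0],[0,0.518,0],[0,0.518,0]], grip=[-1,-1,-1,-1,-1])

```text
time_s: 29.75
position: [0.4684, -0.2771, 0.2038]
tcp_rot: [[1.0, -0.002, -0.01], [0.01, 0.002, 1.0], [-0.002, -1.0, 0.002]]
force: [0.5, -0.1, 0.6]
opening: 1.002
```

Run:
```python
from h import *
print(tool()); p,R=pose(); c=cap('wrist','w13.png'); 
for d in models.spot_point('wrist','beam_a')[:4]:
    px=np.array(d['point'])*[640,480]; print(round(d['conf'],2),px.round(),wplane(c,px,.052,p,R).round(4))
for q in segs(c,(0,0,170),(180,45,255),60):
    m=q.mean(0)
    if 100<m[0]<400 and m[1]<320: print(len(q),m.round(),wplane(c,m,.056,p,R).round(4))
plan(.469,-.277,.036,90.6)
```

```text
(array([ 0.4684, -0.2771,  0.2038]), np.float64(90.55), array([ 0.5, -0.1,  0.6]), 1.002, 29.75, np.float64(0.17))
0.83 [308. 215.] [ 0.4688 -0.2808  0.052 ]
0.71 [180. 217.] [ 0.4715 -0.3995  0.052 ]
0.51 [404. 110.] [ 0.374  -0.1991  0.052 ]
352 [315. 128.] [ 0.3924 -0.2758  0.056 ]
334 [171. 138.] [ 0.3983 -0.4013  0.056 ]
241 [315. 294.] [ 0.5451 -0.2733  0.056 ]
152 [185. 296.] [ 0.5503 -0.4025  0.056 ]
shift shares [-0.000e+00  2.104e+00 -2.000e-03] ry 0.003
```

Call:
arm_command(translation=[[0,0.5,0.02],[0,1,0.02]], rotation=[[0,0,0],[0,0,0]], grip=[-1,-1])

```text
time_s: 30.05
position: [0.4706, -0.2759, 0.1253]
tcp_rot: [[1.0, 0.003, -0.014], [0.014, -0.003, 1.0], [0.003, -1.0, -0.003]]
force: [0.0, -0.6, -1.3]
opening: 1.001
```

Call:
arm_command(translation=[[0,0.4,0],[0,0.7,0],[0,1,0]], rotation=[[0,0,0],[0,0,0],[0,0,0]], grip=[-1,-1,-1])

```text
time_s: 30.35
position: [0.4693, -0.2749, 0.0436]
tcp_rot: [[1.0, -0.001, -0.014], [0.014, 0.001, 1.0], [-0.001, -1.0, 0.001]]
force: [-0.0, -0.6, 0.2]
opening: 0.994
```

Call:
arm_command(translation=[[0,0.085,0],[0,0.085,0],[0,0.085,0],[0,0.085,0],[0,0.085,0]], rotation=[[0,0,0],[0,0,0],[0,0,0],[0,0,0],[0,0,0]], grip=[-1,-1,1,1,1])

```text
time_s: 30.85
position: [0.47, -0.2761, 0.0397]
tcp_rot: [[1.0, 0.002, -0.011], [0.011, -0.002, 1.0], [0.002, -1.0, -0.002]]
force: [-0.3, 0.1, 0.8]
opening: 0.809
```

Call:
arm_command(translation=[[0,0,0],[0,0,0],[0,0,0],[0,0,0],[0,0,0]], rotation=[[0,0,0],[0,0,0],[0,0,0],[0,0,0],[0,0,0]], grip=[1,1,1,1,1])

```text
time_s: 31.35
position: [0.4695, -0.2759, 0.0385]
tcp_rot: [[1.0, 0.0, -0.011], [0.011, -0.001, 1.0], [0.0, -1.0, -0.001]]
force: [-3.8, -10.8, 3.7]
opening: 0.354
```

Call:
arm_command(translation=[[0,0,0],[0,0,0],[0,0,0]], rotation=[[0,0,0],[0,0,0],[0,0,0]], grip=[1,1,1])

```text
time_s: 31.65
position: [0.4702, -0.2779, 0.039]
tcp_rot: [[1.0, 0.002, -0.011], [0.011, -0.004, 1.0], [0.002, -1.0, -0.004]]
force: [-2.1, -5.8, 2.2]
opening: 0.298
```

Call:
arm_command(translation=[[0,-0.25,0],[0,-0.6,0],[0,-1,0]], rotation=[[0,0,0],[0,0,0],[0,0,0]], grip=[1,1,1])

```text
time_s: 31.95
position: [0.4684, -0.2745, 0.1182]
tcp_rot: [[1.0, -0.003, -0.01], [0.01, 0.003, 1.0], [-0.003, -1.0, 0.003]]
force: [0.4, 0.0, -1.0]
opening: 0.294
```

Call:
arm_command(translation=[[0,-0.5,0],[0,-1,0],[0,-1,0],[0,-1,0]], rotation=[[0,0,0],[0,0,0],[0,0,0],[0,0,0]], grip=[1,1,1,1])

```text
time_s: 32.35
position: [0.4694, -0.2754, 0.199]
tcp_rot: [[1.0, 0.001, -0.01], [0.01, -0.001, 1.0], [0.001, -1.0, -0.001]]
force: [-0.3, -0.5, -0.7]
opening: 0.297
```

Run:
```python
from h import *
print(tool()); plan(.4594,.4104,.2,99.5)
```

```text
(array([ 0.4694, -0.2754,  0.199 ]), np.float64(90.6), array([-0.3, -0.5, -0.7]), 0.297, 32.35, np.float64(0.07))
shift shares [-0.035 -0.013  8.573] ry -0.148
```

Call:
arm_command(translation=[[0,0,0.4],[-0.004,0,0.953]], rotation=[[0,0,0],[0,0,0]], grip=[1,1])

```text
time_s: 32.55
position: [0.4675, -0.1995, 0.1965]
tcp_rot: [[1.0, -0.002, -0.007], [0.007, 0.002, 1.0], [-0.002, -1.0, 0.002]]
force: [-0.0, 0.6, -0.7]
opening: 0.293
```

Call:
arm_command(translation=[[0,0,0.5],[-0.004,0,0.953]], rotation=[[0,0,0],[0,0,0]], grip=[1,1])

```text
time_s: 32.75
position: [0.465, -0.1205, 0.1962]
tcp_rot: [[1.0, -0.005, -0.01], [0.01, 0.003, 1.0], [-0.005, -1.0, 0.003]]
force: [-0.6, -0.1, -0.2]
opening: 0.291
```

Call:
arm_command(translation=[[0,0,0.5],[-0.004,0,0.953]], rotation=[[0,0,0],[0,0,0]], grip=[1,1])

```text
time_s: 32.95
position: [0.4639, -0.0445, 0.1963]
tcp_rot: [[1.0, -0.005, -0.01], [0.01, 0.002, 1.0], [-0.005, -1.0, 0.002]]
force: [-0.0, 0.3, -0.8]
opening: 0.297
```

Call:
arm_command(translation=[[0,0,0.5],[-0.004,0,0.953]], rotation=[[0,0,0],[0,0,0]], grip=[1,1])

```text
time_s: 33.15
position: [0.4628, 0.0314, 0.1964]
tcp_rot: [[1.0, -0.005, -0.01], [0.01, 0.001, 1.0], [-0.005, -1.0, 0.001]]
force: [1.5, -0.1, -0.1]
opening: 0.295
```

Call:
arm_command(translation=[[0,0,0.5],[-0.004,0,0.953]], rotation=[[0,0,0],[0,0,0]], grip=[1,1])

```text
time_s: 33.35
position: [0.4617, 0.1074, 0.1963]
tcp_rot: [[1.0, -0.005, -0.01], [0.01, 0.0, 1.0], [-0.005, -1.0, 0.0]]
force: [0.5, -0.5, 0.4]
opening: 0.296
```

Call:
arm_command(translation=[[0,0,0.5],[-0.004,0,0.953]], rotation=[[0,0,0],[0,0,0]], grip=[1,1])

```text
time_s: 33.55
position: [0.4606, 0.1834, 0.1962]
tcp_rot: [[1.0, -0.005, -0.011], [0.011, -0.0, 1.0], [-0.005, -1.0, -0.0]]
force: [0.1, 0.1, 0.1]
opening: 0.297
```

Call:
arm_command(translation=[[0,0,0.5],[-0.004,0,0.953]], rotation=[[0,0,0],[0,0,0]], grip=[1,1])

```text
time_s: 33.75
position: [0.4596, 0.2594, 0.196]
tcp_rot: [[1.0, -0.005, -0.011], [0.011, -0.001, 1.0], [-0.005, -1.0, -0.001]]
force: [1.3, -0.1, -0.7]
opening: 0.296
```

Call:
arm_command(translation=[[0,0,0.5],[-0.004,0,0.953]], rotation=[[0,0,0],[0,0,0]], grip=[1,1])

```text
time_s: 33.95
position: [0.4585, 0.3354, 0.1958]
tcp_rot: [[1.0, -0.005, -0.011], [0.011, -0.002, 1.0], [-0.005, -1.0, -0.002]]
force: [1.3, -0.6, 0.1]
opening: 0.293
```

Call:
arm_command(translation=[[0,0,0.5],[-0.004,0,0.953],[-0.004,0,0.953],[-0.004,0,0.953]], rotation=[[0,-0.07,0],[0,-0.148,0],[0,-0.148,0],[0,-0.148,0]], grip=[1,1,1,1])

```text
time_s: 34.35
position: [0.4575, 0.4101, 0.1958]
tcp_rot: [[0.986, -0.005, -0.166], [0.166, -0.003, 0.986], [-0.005, -1.0, -0.002]]
force: [-0.0, -1.4, -0.7]
opening: 0.3
```

Run:
```python
from h import *
print(tool()); plan(.4594,.4104,.0395,99.5); p,R=pose(); c=cap('wrist','w14.png'); im=c['image'].copy()
M=np.array([.4696,.3492]);a=np.radians(9.5);Rm=np.array([[np.cos(a),-np.sin(a)],[np.sin(a),np.cos(a)]])
for d in models.spot_point('wrist','lorry_lane0')[:5]:
    px=np.array(d['point'])*[640,480]; q=wplane(c,px,.052,p,R); print(round(d['conf'],2),px.round(),q.round(4),(Rm.T@(q[:2]-M)).round(4))
for y in (-.062,0,.062):
    for x in (-.035,.035):
        q=wproj(c,[[*(M+Rm@[x,y]),.034]],p,R)[0]; cv2.circle(im,tuple(int(v) for v in q),3,(0,0,255),-1)
for x,y in ((-.095,-.095),(-.095,.095)):
    q=wproj(c,[[*(M+Rm@[x,y]),.018]],p,R)[0]; cv2.circle(im,tuple(int(v) for v in q),3,(255,0,255),-1)
cv2.imwrite('pics/w14m.png',im)
```

```text
(array([0.4575, 0.4101, 0.1958]), np.float64(99.55), array([-0. , -1.4, -0.7]), 0.3, 34.35, np.float64(0.32))
shift shares [ 0.024  1.954 -0.   ] ry 0.001
0.68 [245. 216.] [0.466  0.3512 0.052 ] [-0.0033  0.0026]
0.66 [182. 221.] [0.4802 0.2934 0.052 ] [ 0.0012 -0.0568]
```

View pics/w14m.png

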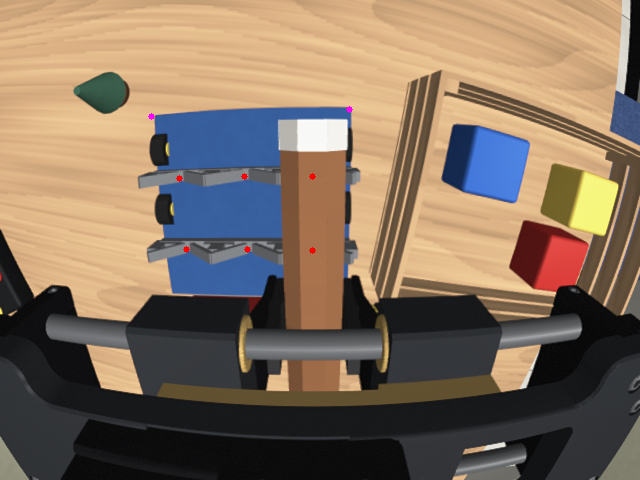

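The predicted dots sit in the lorry's notches, so the lorry pose is good. A crate stands close to lane 2 and the gripper body could overhang its wall, so I'll use lanes 1 and 0 instead. This beam goes to lane 1.

Call:
arm_command(translation=[[0.01,0,-0.4],[0.02,0,-0.777],[0.02,0,-0.777]], rotation=[[0,0,0],[0,0,0],[0,0,0]], grip=[1,1,1])

```text
time_s: 34.75
position: [0.4712, 0.3448, 0.1979]
tcp_rot: [[0.987, -0.002, -0.16], [0.16, -0.003, 0.987], [-0.003, -1.0, -0.002]]
force: [-1.0, 0.8, -0.5]
opening: 0.296
```

Call:
arm_command(translation=[[0,0.4,0],[0,0.8,0],[0,1,0],[0,1,0]], rotation=[[0,0,0],[0,0,0],[0,0,0],[0,0,0]], grip=[1,1,1,1])

```text
time_s: 35.15
position: [0.4691, 0.3478, 0.1158]
tcp_rot: [[0.987, -0.006, -0.163], [0.163, -0.003, 0.987], [-0.007, -1.0, -0.002]]
force: [0.3, -0.0, -0.3]
opening: 0.299
```

Call:
arm_command(translation=[[0,0.3,0],[0,0.55,0],[0,0.75,0],[0,0.88,0],[0,0.91,0]], rotation=[[0,0,0],[0,0,0],[0,0,0],[0,0,0],[0,0,0]], grip=[1,1,1,1,1])

```text
time_s: 35.65
position: [0.4711, 0.3492, 0.0453]
tcp_rot: [[0.986, -0.001, -0.164], [0.164, -0.0, 0.986], [-0.001, -1.0, -0.0]]
force: [-0.2, -0.7, -0.9]
opening: 0.296
```

Call:
arm_command(translation=[[0,0,0],[0,0.02,0],[0,0.02,0]], rotation=[[0,0,0],[0,0,0],[0,0,0]], grip=[1,1,1])

```text
time_s: 35.95
position: [0.4717, 0.3497, 0.0448]
tcp_rot: [[0.986, 0.001, -0.165], [0.165, 0.001, 0.986], [0.001, -1.0, 0.0]]
force: [0.1, 0.8, -0.5]
opening: 0.296
```

Call:
arm_command(translation=[[0,0.03,0],[0,0.06,0],[0,0.07,0],[0,0.07,0]], rotation=[[0,0,0],[0,0,0],[0,0,0],[0,0,0]], grip=[1,1,1,1])

```text
time_s: 36.35
position: [0.4715, 0.3503, 0.0391]
tcp_rot: [[0.986, 0.001, -0.164], [0.164, 0.002, 0.986], [0.001, -1.0, 0.001]]
force: [-1.0, 1.4, 4.2]
opening: 0.294
```

Seated with 4 N contact. Release, rise, and return for the second beam.

Call:
arm_command(translation=[[0,0,0],[0,0,0],[0,0,0],[0,0,0],[0,0,0]], rotation=[[0,0,0],[0,0,0],[0,0,0],[0,0,0],[0,0,0]], grip=[-1,-1,-1,-1,-1])

```text
time_s: 36.85
position: [0.4711, 0.3493, 0.0382]
tcp_rot: [[0.986, -0.0, -0.165], [0.165, -0.0, 0.986], [-0.0, -1.0, -0.0]]
force: [-0.1, 0.3, 0.2]
opening: 0.661
```

Call:
arm_command(translation=[[0,-0.4,0],[0,-0.9,0],[0,-1,0]], rotation=[[0,0,0],[0,0,0],[0,0,0]], grip=[-1,-1,-1])

```text
time_s: 37.15
position: [0.4738, 0.3507, 0.1224]
tcp_rot: [[0.986, 0.007, -0.165], [0.165, 0.003, 0.986], [0.008, -1.0, 0.002]]
force: [0.7, -0.5, 0.5]
opening: 0.935
```

Call:
arm_command(translation=[[0,-0.5,0],[0,-1,0],[0,-1,0],[0,-1,0]], rotation=[[0,0,0],[0,0,0],[0,0,0],[0,0,0]], grip=[-1,-1,-1,-1])

```text
time_s: 37.55
position: [0.4714, 0.3495, 0.1991]
tcp_rot: [[0.986, 0.002, -0.165], [0.165, 0.001, 0.986], [0.002, -1.0, 0.0]]
force: [0.1, -0.7, 0.0]
opening: 0.997
```

Run:
```python
from h import *
print(tool()); p,R=pose(); c=cap('wrist','w15.png'); 
for d in models.spot_point('wrist','beam_a')[:4]:
    px=np.array(d['point'])*[640,480]; print(round(d['conf'],2),px.round(),wplane(c,px,.052,p,R).round(4))
for q in segs(c,(0,0,170),(180,45,255),60):
    m=q.mean(0)
    if 100<m[0]<400 and m[1]<320: print(len(q),m.round(),wplane(c,m,.056,p,R).round(4))
plan(.471,-.401,.2,90.6)
```

```text
(array([0.4714, 0.3495, 0.1991]), np.float64(99.48), array([ 0.1, -0.7,  0. ]), 0.997, 37.55, np.float64(0.1))
0.69 [315. 214.] [0.4704 0.3515 0.052 ]
477 [315. 126.] [0.3949 0.3393 0.056 ]
332 [316. 295.] [0.5452 0.365  0.056 ]
shift shares [-1.53  -0.038 -9.247] ry 0.148
```

Call:
arm_command(translation=[[-0.07,0,-0.45],[-0.153,0,-0.925]], rotation=[[0,0,0],[0,0,0]], grip=[-1,-1])

```text
time_s: 37.85
position: [0.47, 0.274, 0.1963]
tcp_rot: [[0.986, -0.003, -0.167], [0.167, -0.001, 0.986], [-0.003, -1.0, -0.001]]
force: [0.3, -1.5, 1.5]
opening: 0.998
```

Call:
arm_command(translation=[[-0.07,0,-0.45],[-0.153,0,-0.925]], rotation=[[0,0,0],[0,0,0]], grip=[-1,-1])

```text
time_s: 38.05
position: [0.47, 0.198, 0.1965]
tcp_rot: [[0.986, -0.004, -0.165], [0.165, -0.001, 0.986], [-0.004, -1.0, -0.0]]
force: [0.1, -0.6, 0.3]
opening: 1.003
```

Call:
arm_command(translation=[[-0.07,0,-0.45],[-0.153,0,-0.925]], rotation=[[0,0,0],[0,0,0]], grip=[-1,-1])

```text
time_s: 38.25
position: [0.4701, 0.1231, 0.1967]
tcp_rot: [[0.986, -0.004, -0.165], [0.165, -0.0, 0.986], [-0.004, -1.0, 0.001]]
force: [1.1, 0.1, 0.3]
opening: 0.997
```

Call:
arm_command(translation=[[-0.07,0,-0.45],[-0.153,0,-0.925]], rotation=[[0,0,0],[0,0,0]], grip=[-1,-1])

```text
time_s: 38.45
position: [0.4702, 0.0482, 0.1967]
tcp_rot: [[0.986, -0.004, -0.165], [0.165, 0.001, 0.986], [-0.004, -1.0, 0.001]]
force: [0.8, 0.7, -1.0]
opening: 0.999
```

Call:
arm_command(translation=[[-0.07,0,-0.45],[-0.153,0,-0.925]], rotation=[[0,0,0],[0,0,0]], grip=[-1,-1])

```text
time_s: 38.65
position: [0.4704, -0.0267, 0.1968]
tcp_rot: [[0.986, -0.004, -0.165], [0.165, 0.001, 0.986], [-0.003, -1.0, 0.002]]
force: [0.9, 0.3, 0.1]
opening: 0.997
```

Call:
arm_command(translation=[[-0.07,0,-0.45],[-0.153,0,-0.925]], rotation=[[0,0,0],[0,0,0]], grip=[-1,-1])

```text
time_s: 38.85
position: [0.4705, -0.1015, 0.1967]
tcp_rot: [[0.986, -0.004, -0.165], [0.165, 0.002, 0.986], [-0.003, -1.0, 0.002]]
force: [0.5, -1.2, 0.4]
opening: 0.997
```

Call:
arm_command(translation=[[-0.07,0,-0.45],[-0.153,0,-0.925]], rotation=[[0,0,0],[0,0,0]], grip=[-1,-1])

```text
time_s: 39.05
position: [0.4706, -0.1763, 0.1966]
tcp_rot: [[0.986, -0.003, -0.164], [0.164, 0.003, 0.986], [-0.003, -1.0, 0.003]]
force: [0.5, -0.5, 0.6]
opening: 0.998
```

Call:
arm_command(translation=[[-0.07,0,-0.45],[-0.153,0,-0.925]], rotation=[[0,0,0],[0,0,0]], grip=[-1,-1])

```text
time_s: 39.25
position: [0.4708, -0.2512, 0.1964]
tcp_rot: [[0.986, -0.003, -0.164], [0.164, 0.003, 0.986], [-0.003, -1.0, 0.004]]
force: [1.2, 0.4, 0.4]
opening: 0.998
```

Call:
arm_command(translation=[[-0.07,0,-0.45],[-0.153,0,-0.925]], rotation=[[0,0,0],[0,0,0]], grip=[-1,-1])

```text
time_s: 39.45
position: [0.471, -0.3261, 0.1962]
tcp_rot: [[0.986, -0.003, -0.164], [0.164, 0.004, 0.986], [-0.002, -1.0, 0.004]]
force: [0.7, -0.5, -0.3]
opening: 1.001
```

Call:
arm_command(translation=[[-0.07,0,-0.45],[-0.153,0,-0.925],[-0.153,0,-0.925],[-0.153,0,-0.925]], rotation=[[0,0.07,0],[0,0.148,0],[0,0.148,0],[0,0.148,0]], grip=[-1,-1,-1,-1])

```text
time_s: 39.85
position: [0.4711, -0.4003, 0.196]
tcp_rot: [[1.0, -0.003, -0.009], [0.009, 0.004, 1.0], [-0.003, -1.0, 0.004]]
force: [0.1, 0.7, 0.3]
opening: 1.001
```

Run:
```python
from h import *
print(tool()); p,R=pose(); c=cap('wrist','w16.png'); 
for d in models.spot_point('wrist','beam_a')[:4]:
    px=np.array(d['point'])*[640,480]; print(round(d['conf'],2),px.round(),wplane(c,px,.052,p,R).round(4))
for q in segs(c,(0,0,170),(180,45,255),60):
    m=q.mean(0)
    if 100<m[0]<400 and m[1]<320: print(len(q),m.round(),wplane(c,m,.056,p,R).round(4))
plan(.471,-.401,.038,90.6)
```

```text
(array([ 0.4711, -0.4003,  0.196 ]), np.float64(90.52), array([0.1, 0.7, 0.3]), 1.001, 39.85, np.float64(0.28))
0.72 [311. 218.] [ 0.4723 -0.4014  0.052 ]
369 [314. 132.] [ 0.3981 -0.3993  0.056 ]
268 [314. 301.] [ 0.5509 -0.3974  0.056 ]
shift shares [-0.007  1.985 -0.027] ry 0.001
```

Call:
arm_command(translation=[[0.02,0.5,0.01],[0.02,1,0.01]], rotation=[[0,0,0],[0,0,0]], grip=[-1,-1])

```text
time_s: 40.15
position: [0.475, -0.3988, 0.1189]
tcp_rot: [[1.0, 0.002, -0.013], [0.013, -0.002, 1.0], [0.002, -1.0, -0.002]]
force: [1.4, -0.4, -0.6]
opening: 1.0
```

Call:
arm_command(translation=[[0,0.4,0],[0,0.7,0],[0,1,0],[0,1,0]], rotation=[[0,0,0],[0,0,0],[0,0,0],[0,0,0]], grip=[-1,-1,-1,-1])

```text
time_s: 40.55
position: [0.472, -0.3957, 0.0351]
tcp_rot: [[1.0, -0.006, -0.012], [0.012, 0.007, 1.0], [-0.006, -1.0, 0.007]]
force: [0.0, 0.2, -1.1]
opening: 1.001
```

Call:
arm_command(translation=[[0,0,0],[0,0,0],[0,0,0],[0,0,0],[0,0,0]], rotation=[[0,0,0],[0,0,0],[0,0,0],[0,0,0],[0,0,0]], grip=[1,1,1,1,1])

```text
time_s: 41.05
position: [0.4742, -0.4002, 0.0394]
tcp_rot: [[1.0, 0.001, -0.01], [0.01, -0.001, 1.0], [0.001, -1.0, -0.001]]
force: [0.4, 0.5, 1.1]
opening: 0.631
```

Call:
arm_command(translation=[[0,0,0],[0,0,0],[0,0,0],[0,0,0],[0,0,0]], rotation=[[0,0,0],[0,0,0],[0,0,0],[0,0,0],[0,0,0]], grip=[1,1,1,1,1])

```text
time_s: 41.55
position: [0.4744, -0.402, 0.039]
tcp_rot: [[1.0, 0.002, -0.011], [0.011, -0.004, 1.0], [0.002, -1.0, -0.004]]
force: [-1.6, -5.4, 1.2]
opening: 0.295
```

Call:
arm_command(translation=[[0,-0.25,0],[0,-0.6,0],[0,-1,0]], rotation=[[0,0,0],[0,0,0],[0,0,0]], grip=[1,1,1])

```text
time_s: 41.85
position: [0.4728, -0.3977, 0.1176]
tcp_rot: [[1.0, -0.003, -0.01], [0.01, 0.005, 1.0], [-0.003, -1.0, 0.005]]
force: [0.3, -1.1, -0.9]
opening: 0.294
```

Call:
arm_command(translation=[[0,-0.5,0],[0,-1,0],[0,-1,0],[0,-1,0]], rotation=[[0,0,0],[0,0,0],[0,0,0],[0,0,0]], grip=[1,1,1,1])

```text
time_s: 42.25
position: [0.4739, -0.399, 0.199]
tcp_rot: [[1.0, 0.001, -0.01], [0.01, 0.0, 1.0], [0.001, -1.0, 0.0]]
force: [-0.2, 0.6, -1.6]
opening: 0.295
```

Run:
```python
from h import *
print(tool()); plan(.4795,.2885,.195,99.5)
```

```text
(array([ 0.4739, -0.399 ,  0.199 ]), np.float64(90.6), array([-0.2,  0.6, -1.6]), 0.295, 42.25, np.float64(0.05))
shift shares [0.16  0.05  8.593] ry -0.148
```

Call:
arm_command(translation=[[0.01,0,0.4],[0.018,0,0.955]], rotation=[[0,0,0],[0,0,0]], grip=[1,1])

```text
time_s: 42.45
position: [0.4735, -0.3231, 0.1961]
tcp_rot: [[1.0, -0.002, -0.007], [0.007, 0.003, 1.0], [-0.002, -1.0, 0.003]]
force: [-0.2, 0.6, -0.8]
opening: 0.294
```

Call:
arm_command(translation=[[0.01,0,0.5],[0.018,0,0.955]], rotation=[[0,0,0],[0,0,0]], grip=[1,1])

```text
time_s: 42.65
position: [0.4731, -0.2434, 0.1959]
tcp_rot: [[1.0, -0.005, -0.01], [0.01, 0.005, 1.0], [-0.005, -1.0, 0.005]]
force: [1.2, -0.2, -1.2]
opening: 0.291
```

Call:
arm_command(translation=[[0.01,0,0.5],[0.018,0,0.955]], rotation=[[0,0,0],[0,0,0]], grip=[1,1])

```text
time_s: 42.85
position: [0.4737, -0.1674, 0.1962]
tcp_rot: [[1.0, -0.005, -0.01], [0.01, 0.004, 1.0], [-0.005, -1.0, 0.004]]
force: [0.2, 0.0, -0.7]
opening: 0.294
```

Call:
arm_command(translation=[[0.01,0,0.5],[0.018,0,0.955]], rotation=[[0,0,0],[0,0,0]], grip=[1,1])

```text
time_s: 43.05
position: [0.4742, -0.0913, 0.1963]
tcp_rot: [[1.0, -0.005, -0.01], [0.01, 0.003, 1.0], [-0.005, -1.0, 0.003]]
force: [0.5, -0.2, -0.7]
opening: 0.3
```

Call:
arm_command(translation=[[0.01,0,0.5],[0.018,0,0.955]], rotation=[[0,0,0],[0,0,0]], grip=[1,1])

```text
time_s: 43.25
position: [0.4747, -0.0152, 0.1964]
tcp_rot: [[1.0, -0.006, -0.01], [0.01, 0.002, 1.0], [-0.006, -1.0, 0.002]]
force: [0.6, -0.9, -1.6]
opening: 0.296
```

Call:
arm_command(translation=[[0.01,0,0.5],[0.018,0,0.955]], rotation=[[0,0,0],[0,0,0]], grip=[1,1])

```text
time_s: 43.45
position: [0.4753, 0.0609, 0.1964]
tcp_rot: [[1.0, -0.006, -0.01], [0.01, 0.001, 1.0], [-0.006, -1.0, 0.001]]
force: [0.5, -0.1, -1.0]
opening: 0.294
```

Call:
arm_command(translation=[[0.01,0,0.5],[0.018,0,0.955]], rotation=[[0,0,0],[0,0,0]], grip=[1,1])

```text
time_s: 43.65
position: [0.4759, 0.137, 0.1963]
tcp_rot: [[1.0, -0.006, -0.01], [0.01, 0.0, 1.0], [-0.006, -1.0, 0.0]]
force: [1.1, 0.4, -0.5]
opening: 0.295
```

Call:
arm_command(translation=[[0.01,0,0.5],[0.018,0,0.955]], rotation=[[0,0,0],[0,0,0]], grip=[1,1])

```text
time_s: 43.85
position: [0.4766, 0.2131, 0.1962]
tcp_rot: [[1.0, -0.006, -0.011], [0.011, -0.001, 1.0], [-0.006, -1.0, -0.001]]
force: [0.6, -0.1, -1.7]
opening: 0.293
```

Call:
arm_command(translation=[[0.01,0,0.5],[0.018,0,0.955],[0.018,0,0.955],[0.018,0,0.955],[0.018,0,0.955]], rotation=[[0,-0.07,0],[0,-0.148,0],[0,-0.148,0],[0,-0.148,0],[0,-0.148,0]], grip=[1,1,1,1,1])

```text
time_s: 44.35
position: [0.4784, 0.2868, 0.197]
tcp_rot: [[0.987, -0.004, -0.164], [0.164, -0.002, 0.987], [-0.004, -1.0, -0.001]]
force: [0.4, -0.8, -1.0]
opening: 0.292
```

Run:
```python
from h import *
print(tool()); plan(.4795,.2885,.0385,99.5); p,R=pose(); c=cap('wrist','w17.png')
for d in models.spot_point('wrist','beam_a')[:4]+models.spot_point('wrist','lorry_lane0')[:3]:
    px=np.array(d['point'])*[640,480]; print(round(d['conf'],2),px.round(),wplane(c,px,.052,p,R).round(4))
```

```text
(array([0.4784, 0.2868, 0.197 ]), np.float64(99.42), array([ 0.4, -0.8, -1. ]), 0.292, 44.35, np.float64(0.23))
shift shares [0.017 1.981 0.019] ry -0.001
0.92 [385. 221.] [0.4713 0.3502 0.052 ]
0.81 [313. 303.] [0.5619 0.301  0.052 ]
0.71 [451. 214.] [0.4544 0.4098 0.052 ]
```

Call:
arm_command(translation=[[0.01,0.4,0.02],[0.01,0.8,0.02],[0.01,1,0.02],[0.01,1,0.02]], rotation=[[0,0,0],[0,0,0],[0,0,0],[0,0,0]], grip=[1,1,1,1])

```text
time_s: 44.9
position: [0.4784, 0.2879, 0.1162]
tcp_rot: [[0.987, -0.006, -0.163], [0.163, -0.002, 0.987], [-0.006, -1.0, -0.001]]
force: [-0.2, 0.5, -1.9]
opening: 0.29
```

Call:
arm_command(translation=[[0,0.3,0],[0,0.55,0],[0,0.75,0],[0,0.88,0],[0,0.92,0]], rotation=[[0,0,0],[0,0,0],[0,0,0],[0,0,0],[0,0,0]], grip=[1,1,1,1,1])

```text
time_s: 45.4
position: [0.4805, 0.2893, 0.0448]
tcp_rot: [[0.986, -0.0, -0.164], [0.164, -0.0, 0.986], [-0.0, -1.0, -0.0]]
force: [-0.3, 0.2, -0.4]
opening: 0.296
```

Call:
arm_command(translation=[[0,0,0],[0,0.03,0],[0,0.05,0],[0,0.05,0]], rotation=[[0,0,0],[0,0,0],[0,0,0],[0,0,0]], grip=[1,1,1,1])

```text
time_s: 45.8
position: [0.4804, 0.2897, 0.0412]
tcp_rot: [[0.986, 0.001, -0.165], [0.165, 0.0, 0.986], [0.001, -1.0, 0.0]]
force: [-0.3, -0.1, -0.4]
opening: 0.292
```

Call:
arm_command(translation=[[0,0.015,0],[0,0.035,0],[0,0.035,0],[0,0.035,0]], rotation=[[0,0,0],[0,0,0],[0,0,0],[0,0,0]], grip=[1,1,1,1])

```text
time_s: 46.2
position: [0.4804, 0.2897, 0.0384]
tcp_rot: [[0.986, 0.001, -0.165], [0.165, 0.0, 0.986], [0.001, -1.0, 0.0]]
force: [-0.2, 0.1, 2.7]
opening: 0.296
```

Call:
arm_command(translation=[[0,0,0],[0,0,0],[0,0,0],[0,0,0],[0,0,0]], rotation=[[0,0,0],[0,0,0],[0,0,0],[0,0,0],[0,0,0]], grip=[-0.05,-0.05,-0.05,-0.05,-0.05])

```text
time_s: 46.7
position: [0.4801, 0.2896, 0.0379]
tcp_rot: [[0.986, -0.0, -0.165], [0.165, -0.0, 0.986], [-0.0, -1.0, -0.0]]
force: [-0.6, 1.0, -0.1]
opening: 0.516
```

Call:
arm_command(translation=[[0,-0.4,0],[0,-0.9,0],[0,-1,0]], rotation=[[0,0,0],[0,0,0],[0,0,0]], grip=[-0.05,-0.05,-0.05])

```text
time_s: 47.0
position: [0.4827, 0.2906, 0.1217]
tcp_rot: [[0.986, 0.007, -0.165], [0.165, 0.003, 0.986], [0.007, -1.0, 0.001]]
force: [0.7, 0.0, 0.4]
opening: 0.518
```

Call:
arm_command(translation=[[0,-0.5,0],[0,-1,0],[0,-1,0],[0,-1,0]], rotation=[[0,0,0],[0,0,0],[0,0,0],[0,0,0]], grip=[-0.4,-0.4,-0.4,-0.4])

```text
time_s: 47.4
position: [0.4803, 0.2897, 0.1985]
tcp_rot: [[0.986, 0.001, -0.165], [0.165, 0.0, 0.986], [0.001, -1.0, 0.0]]
force: [-0.1, -0.2, -0.0]
opening: 0.689
```

Run:
```python
from h import *
print(tool()); p,R=pose(); c=cap('wrist','w18.png'); 
for d in models.spot_point('wrist','beam_a')[:4]:
    px=np.array(d['point'])*[640,480]; print(round(d['conf'],2),px.round(),wplane(c,px,.052,p,R).round(4))
for q in segs(c,(0,0,170),(180,45,255),60):
    m=q.mean(0)
    if 100<m[0]<450 and m[1]<320: print(len(q),m.round(),wplane(c,m,.056,p,R).round(4))
plan(.6248,-.0207,.2,31.7)
cv2.imwrite('pics/w18c.png',cv2.resize(c['image'],(560,420)))
```

```text
(array([0.4803, 0.2897, 0.1985]), np.float64(99.48), array([-0.1, -0.2, -0. ]), 0.689, 47.4, np.float64(0.09))
0.92 [314. 211.] [0.4765 0.2908 0.052 ]
0.77 [383. 215.] [0.4699 0.351  0.052 ]
0.29 [226.  79.] [0.3752 0.1984 0.052 ]
496 [313. 127.] [0.4053 0.2778 0.056 ]
447 [388. 129.] [0.3948 0.3395 0.056 ]
341 [314. 296.] [0.5552 0.3038 0.056 ]
79 [369. 294.] [0.5454 0.3545 0.056 ]
shift shares [ 1.16  -0.043 -4.121] ry 1.13
```

View pics/w18c.png

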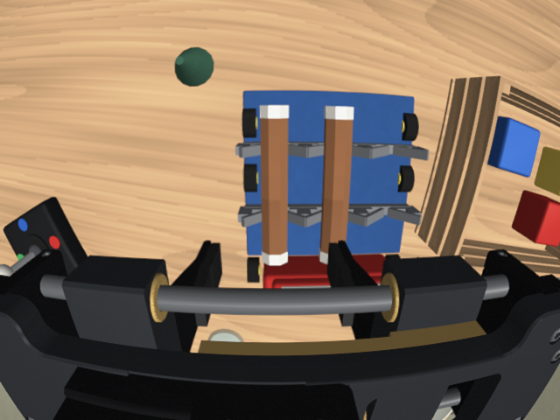

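Both beams lie parallel and seated in lorry lanes 0 and 1. Now the yellow signal.

Call:
arm_command(translation=[[0.12,0,-0.4],[0.232,0,-0.825]], rotation=[[0,0,0],[0,0,0]], grip=[-0.4,-0.4])

```text
time_s: 47.7
position: [0.5081, 0.2274, 0.196]
tcp_rot: [[0.986, -0.004, -0.167], [0.167, -0.001, 0.986], [-0.004, -1.0, -0.0]]
force: [-0.2, -0.8, 0.1]
opening: 0.697
```

Call:
arm_command(translation=[[0.12,0,-0.4],[0.232,0,-0.825]], rotation=[[0,0,0],[0,0,0]], grip=[-0.4,-0.4])

```text
time_s: 47.9
position: [0.5377, 0.1644, 0.1959]
tcp_rot: [[0.986, -0.004, -0.165], [0.165, -0.0, 0.986], [-0.004, -1.0, 0.0]]
force: [0.4, -0.2, 0.2]
opening: 0.701
```

Call:
arm_command(translation=[[0.12,0,-0.4],[0.232,0,-0.825]], rotation=[[0,0,0],[0,0,0]], grip=[-0.4,-0.4])

```text
time_s: 48.1
position: [0.5669, 0.1023, 0.1958]
tcp_rot: [[0.986, -0.004, -0.165], [0.165, 0.0, 0.986], [-0.004, -1.0, 0.001]]
force: [0.6, 0.4, 0.1]
opening: 0.698
```

Call:
arm_command(translation=[[0.12,0,-0.4],[0.232,0,-0.825]], rotation=[[0,0,0],[0,0,0]], grip=[-0.4,-0.4])

```text
time_s: 48.3
position: [0.596, 0.0404, 0.1956]
tcp_rot: [[0.986, -0.004, -0.165], [0.165, 0.001, 0.986], [-0.004, -1.0, 0.001]]
force: [0.1, 0.1, 0.5]
opening: 0.699
```

Call:
arm_command(translation=[[0.12,0,-0.4],[0.232,0,-0.825],[0.232,0,-0.825],[0.232,0,-0.825],[0.232,0,-0.825]], rotation=[[0,0.13,0],[0,0.27,0],[0,0.4,0],[0,0.53,0],[0,0.565,0]], grip=[-0.4,-0.4,-0.4,-0.4,-0.4])

```text
time_s: 48.8
position: [0.6248, -0.0209, 0.1953]
tcp_rot: [[0.909, -0.005, 0.417], [-0.417, 0.001, 0.909], [-0.005, -1.0, -0.001]]
force: [0.0, -0.8, -0.1]
opening: 0.702
```

Call:
arm_command(translation=[[0,0,0],[0,0,0],[0,0,0],[0,0,0],[0,0,0]], rotation=[[0,0.13,0],[0,0.27,0],[0,0.4,0],[0,0.53,0],[0,0.565,0]], grip=[-0.4,-0.4,-0.4,-0.4,-0.4])

```text
time_s: 49.3
position: [0.6247, -0.0204, 0.1954]
tcp_rot: [[0.522, -0.005, 0.853], [-0.853, 0.001, 0.522], [-0.003, -1.0, -0.003]]
force: [0.6, 0.6, -0.4]
opening: 0.698
```

Run:
```python
from h import *
print(tool()); p,R=pose(); c=cap('wrist','w19.png')
for k,z in (('stick_knob',.113),('dot_yellow',.037)):
  for d in models.spot_point('wrist',k)[:2]:
    px=np.array(d['point'])*[640,480]; print(k,round(d['conf'],2),px.round(),wplane(c,px,z,p,R).round(4))
plan(.6248,-.0207,.093,31.7)
```

```text
(array([ 0.6247, -0.0204,  0.1954]), np.float64(31.49), array([ 0.6,  0.6, -0.4]), 0.698, 49.3, np.float64(0.28))
stick_knob 0.74 [311. 240.] [ 0.6234 -0.021   0.113 ]
dot_yellow 0.76 [356. 212.] [0.6574 0.0009 0.037 ]
dot_yellow 0.72 [312. 257.] [ 0.6456 -0.0563  0.037 ]
shift shares [ 0.002  1.288 -0.004] ry 0.001
```

Call:
arm_command(translation=[[0,0.4,0],[0,0.8,0],[0,1,0]], rotation=[[0,0,0],[0,0,0],[0,0,0]], grip=[-0.4,-0.4,-0.4])

```text
time_s: 49.75
position: [0.6237, -0.0202, 0.1144]
tcp_rot: [[0.526, -0.006, 0.851], [-0.851, 0.001, 0.526], [-0.004, -1.0, -0.004]]
force: [-1.0, -0.4, -0.4]
opening: 0.699
```

Call:
arm_command(translation=[[0,0.2,0],[0,0.3,0],[0,0.3,0],[0,0.3,0],[0,0.3,0]], rotation=[[0,0,0],[0,0,0],[0,0,0],[0,0,0],[0,0,0]], grip=[-0.4,-0.4,-0.1,-0.1,-0.1])

```text
time_s: 50.25
position: [0.6268, -0.0207, 0.095]
tcp_rot: [[0.525, 0.002, 0.851], [-0.851, -0.0, 0.525], [0.001, -1.0, 0.001]]
force: [-0.8, -0.1, 0.7]
opening: 0.568
```

Call:
arm_command(translation=[[0,0,0.1],[0,0,0.2],[0,0,0.3],[0,0,0.38],[0,0,0.43]], rotation=[[0,0,0],[0,0,0],[0,0,0],[0,0,0],[0,0,0]], grip=[-0.1,-0.1,-0.1,-0.1,-0.1])

```text
time_s: 50.75
position: [0.6552, -0.0021, 0.0936]
tcp_rot: [[0.526, -0.002, 0.851], [-0.851, -0.0, 0.526], [-0.001, -1.0, -0.002]]
force: [-1.9, -1.6, -1.4]
opening: 0.548
```

Call:
arm_command(translation=[[0,0,0],[0,0,0],[0,0,0]], rotation=[[0,0,0],[0,0,0],[0,0,0]], grip=[-0.1,-0.1,-0.1])

```text
time_s: 51.05
position: [0.6548, -0.0027, 0.0938]
tcp_rot: [[0.525, -0.001, 0.851], [-0.851, 0.0, 0.525], [-0.001, -1.0, -0.001]]
force: [-2.4, -0.3, -0.7]
opening: 0.551
```

Run:
```python
from h import *
print(tool()); t=cap('scene')
for d in models.spot_point('scene','stick_knob')[:2]:
  px=np.array(d['point'])*[640,480]; print(round(d['conf'],2),px,onplane(t,px,.107).round(4))
cv2.imwrite('pics/s20.png',cv2.resize(t['image'][150:320,180:400],(660,510)))
```

```text
(array([ 0.6548, -0.0027,  0.0938]), np.float64(31.67), array([-2.4, -0.3, -0.7]), 0.551, 51.05, np.float64(0.07))
0.75 [274.496 239.424] [ 0.6431 -0.0159  0.107 ]
```

View pics/s20.png

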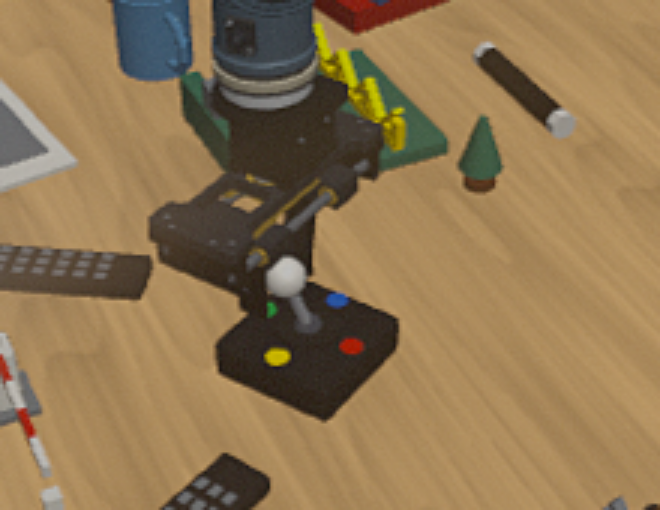

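Run:
```python
from h import *
from scipy.optimize import least_squares
c=cap('scene'); hsv=cv2.cvtColor(c['image'],cv2.COLOR_BGR2HSV)
g=np.array([.525,-.851,0]);y=np.array([.851,.525,0])
def knob(a,b):
    d=np.array([0,0,1.])+np.tan(a)*g+np.tan(b)*y; return np.array([.6243,-.0207,.038])+.075*d/np.linalg.norm(d)
for a,b in ((0,0),(0,.3),(0,.4),(.1,.35),(.2,.3)): print(a,b,proj(c,knob(a,b)).round(1))
for q in segs(c,(0,0,130),(180,50,255),20):
    m=q.mean(0)
    if abs(m[0]-275)<12 and abs(m[1]-241)<12:
        (x,yy),r=cv2.minEnclosingCircle(q); print('blob',m.round(1),x,yy,r,len(q)); print('fit g,y',least_squares(lambda v:proj(c,knob(*v))[0]-m,[0,.3]).x.round(3))
```

```text
0 0 [[281.1 234.1]]
0 0.3 [[275.6 240.2]]
0 0.4 [[273.8 242.7]]
0.1 0.35 [[272.2 240.4]]
0.2 0.3 [[270.6 238.5]]
blob [275.  241.7] 274.9545593261719 241.5 6.140659809112549 113
fit g,y [-0.018  0.356]
```

Fitting the knob blob gives a tilt of 0.356 rad towards yellow and about -0.02 rad sideways. Hold, return and rise.

Call:
arm_command(translation=[[0,0,0],[0,0,0],[0,0,0],[0,0,0],[0,0,0]], rotation=[[0,0,0],[0,0,0],[0,0,0],[0,0,0],[0,0,0]], grip=[-0.1,-0.1,-0.1,-0.1,-0.1])

```text
time_s: 51.7
position: [0.6551, -0.0025, 0.0939]
tcp_rot: [[0.525, -0.0, 0.851], [-0.851, 0.0, 0.525], [-0.0, -1.0, -0.0]]
force: [-2.4, -2.2, -0.9]
opening: 0.55
```

Call:
arm_command(translation=[[0,0,0],[0,0,0],[0,0,0],[0,0,0],[0,0,0]], rotation=[[0,0,0],[0,0,0],[0,0,0],[0,0,0],[0,0,0]], grip=[-0.1,-0.1,-0.1,-0.1,-0.1])

```text
time_s: 52.2
position: [0.6553, -0.0025, 0.0941]
tcp_rot: [[0.525, -0.0, 0.851], [-0.851, -0.0, 0.525], [0.0, -1.0, -0.0]]
force: [-1.4, -1.4, -2.3]
opening: 0.55
```

Call:
arm_command(translation=[[0,0,0],[0,0,0],[0,0,0],[0,0,0],[0,0,0]], rotation=[[0,0,0],[0,0,0],[0,0,0],[0,0,0],[0,0,0]], grip=[-0.1,-0.1,-0.1,-0.1,-0.1])

```text
time_s: 52.7
position: [0.6553, -0.0025, 0.094]
tcp_rot: [[0.525, -0.0, 0.851], [-0.851, -0.0, 0.525], [-0.0, -1.0, -0.0]]
force: [-2.8, -2.0, -2.3]
opening: 0.551
```

Call:
arm_command(translation=[[0,0,0],[0,0,0],[0,0,0],[0,0,0],[0,0,0]], rotation=[[0,0,0],[0,0,0],[0,0,0],[0,0,0],[0,0,0]], grip=[-0.1,-0.1,-0.1,-0.1,-0.1])

```text
time_s: 53.2
position: [0.6553, -0.0025, 0.094]
tcp_rot: [[0.525, -0.0, 0.851], [-0.851, -0.0, 0.525], [-0.0, -1.0, -0.0]]
force: [-3.2, -2.3, -2.2]
opening: 0.553
```

Call:
arm_command(translation=[[0,0,-0.1],[0,0,-0.2],[0,0,-0.3],[0,0,-0.4],[0,0,-0.43]], rotation=[[0,0,0],[0,0,0],[0,0,0],[0,0,0],[0,0,0]], grip=[-0.4,-0.4,-0.4,-0.4,-0.4])

```text
time_s: 53.7
position: [0.6254, -0.0211, 0.0943]
tcp_rot: [[0.524, 0.0, 0.851], [-0.851, 0.0, 0.524], [0.0, -1.0, 0.0]]
force: [0.3, 0.9, -0.3]
opening: 0.696
```

Call:
arm_command(translation=[[0,-0.5,0],[0,-1,0],[0,-1,0]], rotation=[[0,0,0],[0,0,0],[0,0,0]], grip=[-0.4,-0.4,-0.4])

```text
time_s: 54.0
position: [0.6306, -0.0215, 0.1802]
tcp_rot: [[0.525, 0.013, 0.851], [-0.851, -0.002, 0.525], [0.009, -1.0, 0.01]]
force: [1.0, -0.0, 0.5]
opening: 0.698
```

Call:
arm_command(translation=[[0,-0.5,0],[0,-0.8,0],[0,-0.8,0],[0,-0.8,0]], rotation=[[0,0,0],[0,0,0],[0,0,0],[0,0,0]], grip=[-0.4,-0.4,-0.4,-0.4])

```text
time_s: 54.4
position: [0.6258, -0.0205, 0.2378]
tcp_rot: [[0.525, 0.0, 0.851], [-0.851, 0.0, 0.525], [0.0, -1.0, 0.0]]
force: [-0.2, 0.6, -0.2]
opening: 0.696
```

Run:
```python
from h import *
print(tool()); c=cap('scene')
for q in segs(c,(0,0,130),(180,50,255),20):
    m=q.mean(0)
    if abs(m[0]-281)<12 and abs(m[1]-234)<12: print('knob',m.round(1),len(q))
for n in ('scene','top'):
  t=c if n=='scene' else cap(n)
  for d in models.spot_point(n,'beam_a')[:4]: print(n,round(d['conf'],2),onplane(t,np.array(d['point'])*[640,480],.052).round(4))
cv2.imwrite('pics/s21.png',cv2.resize(c['image'],(800,600)))
```

```text
(array([ 0.6258, -0.0205,  0.2378]), np.float64(31.67), array([-0.2,  0.6, -0.2]), 0.696, 54.4, np.float64(0.02))
knob [281.4 232.9] 116
scene 0.94 [0.4705 0.3529 0.052 ]
scene 0.94 [ 0.2968 -0.2464  0.052 ]
scene 0.78 [0.4747 0.2864 0.052 ]
scene 0.42 [ 0.4134 -0.121   0.052 ]
top 0.85 [ 0.2568 -0.2972  0.052 ]
top 0.69 [0.4656 0.3498 0.052 ]
top 0.59 [0.4908 0.2848 0.052 ]
top 0.35 [ 0.3813 -0.1817  0.052 ]
```

View pics/s21.png

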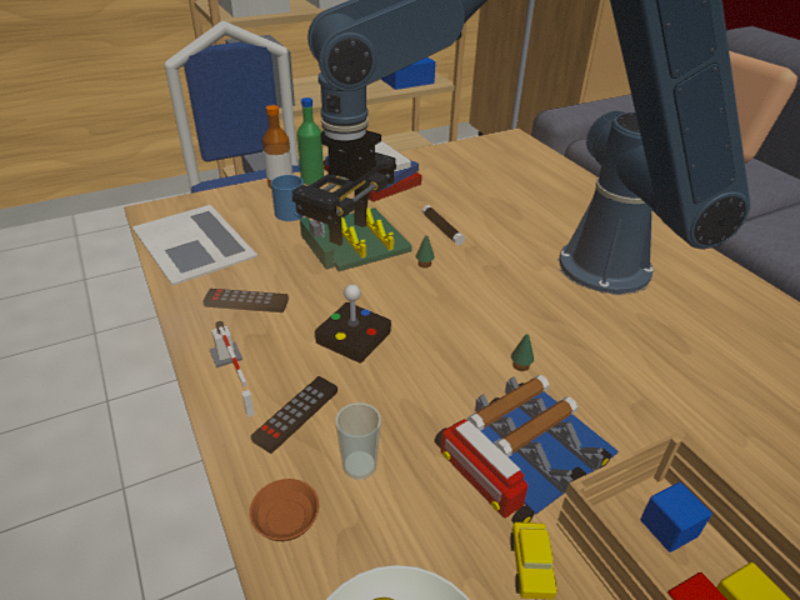

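The picture shows both beams level on the lorry, at (512,405) and (537,425), the stick upright at (352,305), the bystanders where they were, and the arm clear above. Handing in.

```bash
python3 -c "
from h import *
print(bot.hand_in())"
```

```text
the job is handed in; nothing more can be done
None
```

I handed the job in at about 54 s; it reports no verdict, so what follows rests on my own checks. Only two beams were present. I left the black look-alike bar where it was.

**What I did:**
- **Sawmill:** I laid both beams in mill lanes 0 and 2 and let go, then held the stick towards green for about 2.3 s.
- **Lorry:** I moved both beams to lorry lanes 0 and 1, skipping lane 2 because a crate stands beside it. I then held the stick towards yellow for about 2.5 s, let it spring back and raised the arm clear.

**Last checks:**
- **Beams:** The close wrist view after placing put both beams within about 5 mm of centre and within about 0.5° of the lane direction. The final scene view agreed within about 6 mm. The final top view put the lane-0 beam about 11 mm off; all of these are inside the 35 mm limit.
- **Stick:** The knob was back within about 1 pixel of centre. During the yellow hold I measured a tilt of 0.36 rad with almost none sideways. The green tilt is a rougher estimate, about 0.35 rad, from a 2.5 N push and the knob's position.
- **Bystanders:** They look unmoved in the final picture.

**What disagreed:**
- **First grasp:** The fingers closed just above the beam. A touch test showed the fingertips about 4 mm behind the reported tool point, not 22 mm ahead of it as stated. I allowed for this from then on, and every later grasp held.
- **Knob position:** During the yellow hold the network's knob point was about 3 pixels off the knob blob in the image. I relied on the blob.

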